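# Tip the scrapped parts into the covered bin

### The job

Lift the red cover off the blue scrap bin and lay it flat on the black mat, put all the scrap parts lying on the bench (two to four of: transformer, heat sink, relay, capacitor, terminal block) into the steel tray while it stands on its green mat, then lift the loaded tray by its yellow bar and tip the parts over its lip into the bin. Set the empty tray squarely back on the green mat and put the cover back on so that it sits fully down on the bin, without disturbing the other things on the bench.

Things in the scene. Friction and masses are not known exactly. Their poses are not given: they have to be found in the camera images.
- bin: Blue open-topped steel scrap bin fixed to the bench, 250 x 160 x 100 mm high outside, walls and floor 4 mm. Origin: centre of its underside (on the bench); x along the 250 mm length, y along the 160 mm width, z up.
- lid: Loose red cover of the bin, 0.3 kg: 260 x 170 x 5 mm plate over a dark 226 x 136 x 10 mm step that drops into the 242 x 152 mm mouth. On top a black rib to grip, 90 long (x), 14 thick (y), from 15 to 50 mm above the origin. Origin: centre of the step's underside; x along the 260 mm side, z up. Seated, the origin is 90 mm above the bin's; half a turn makes no difference.
- lid_mat: Black rubber mat, 270 x 180 x 3 mm, fixed on the bench: the resting place of the cover. Origin: centre of its underside; x along the 270 mm side.
- tray: Loose polished steel tipping tray, 0.3 kg, 140 (x) by 220 mm (y), sheet 4 mm. Side walls 30 mm, rear wall (-x) 45 mm high; the front (+x) is open for pouring: over the last 30 mm the floor rises in a 15 degree ramp to the lip. A yellow bar spans it along y (see tray_grip). Origin: centre of the floor's underside; x towards the lip, z up.
- tray_grip (a point): Centre of the yellow bar by which the tray is lifted, at (-40, 0, 67) mm in the tray's frame, same axes. The bar is 212 long (y), 14 thick (x), 22 mm tall (56 to 78 mm above the tray's origin); parts fit under it. Grip it firmly: the tray is front-heavy.
- tray_lip (a point): Middle of the tray's pouring lip, at (70, 0, 12) mm in the tray's frame, same axes. The steel is slippery (friction about 0.3): parts begin to slide at about 17 degrees of tilt and have run out over the ramp and lip at 40 to 50 degrees.
- tray_mat: Green mat, 170 x 250 x 3 mm, fixed on the bench: the home of the tray. Origin: centre of its underside; x along the 170 mm side. The tray stands on it at the start with its x nearly along the mat's x, its lip facing the bin.
- transformer: Scrap part: small transformer, dark iron core with copper coil, 64 x 34 x 36 mm high, about 90 g. Origin: centre of its underside; x along its length. May be absent.
- heatsink: Scrap part: finned aluminium heat sink, 70 x 34 x 32 mm high, about 60 g. Origin: centre of its underside; x along its length. May be absent.
- relay: Scrap part: relay with amber case on a black base, 62 x 32 x 34 mm high, about 50 g. Origin: centre of its underside; x along its length. May be absent.
- capacitor: Scrap part: orange block capacitor with two studs on top, 66 x 30 x 34 mm high, about 50 g. Origin: centre of its underside; x along its length. May be absent.
- terminal: Scrap part: green terminal block with brass screws, 68 x 32 x 30 mm high, about 50 g. Origin: centre of its underside; x along its length. May be absent.
- multimeter: Bystander: yellow multimeter lying flat, 150 x 75 x 35 mm.
- mug: Bystander: white mug, 80 mm across, 90 mm high.
- screwdriver: Bystander: screwdriver lying on the bench.
- tape: Bystander: roll of blue tape lying flat, 90 mm across, 20 mm high.
- spool: Bystander: metal solder spool standing up, 60 mm across, 58 mm high.
- cleaner: Bystander: white bottle with red cap, 52 mm across, 140 mm high.
Things that resemble listed ones, but are neither listed nor needed, are in the scene too. What is shaped like the transformer but pink or purple is not meant. Leave any purple look-alike of the terminal alone.

How it is judged:
By the outcome, as a careful person would: the job done as asked, in the order asked, and still so for the second after the job is handed in, with the robot touching nothing.
Of transformer, heatsink, relay, capacitor, terminal only 2 to 4 are there at a start; the rules pass over those that are not, and their reading is None.
At some moment in a run one of transformer, heatsink, relay, capacitor, terminal may be knocked a few centimetres aside while the robot is not near it.
It also fails if it takes over 210 s, if anything falls off the work surface, if the arm or the gripper's body presses on something with over 40 N, if the wrist force passes 120 N, or if a joint passes its speed limit or range.

### The arm

A 6-joint arm with a two-finger parallel gripper is mounted at the origin on the work surface. World frame = base frame: x ahead of the robot, y to its left, z up, the work surface at z = 0. Lengths are in m, angles in rad, forces in N, time in s.
With the tool pointing down it reaches from about 0.35 to 1 m from the base axis. Payload 7.1 kg.
Tool frame: the origin (TCP) lies at the very end of the fingers, on their centre line; the grasp point (between the pads) lies 19 mm behind it; z points along the fingers, y is the line along which they close (so a half turn about z gives the same grasp; the last joint's range is limited). The gripper opens to 85 mm and grips with 20 to 120 N. Pads are 22 mm wide; open, the fingers measure 114 mm over their backs; the gripper's body (76 mm by 85 mm) begins 54 mm behind the grasp point. The pads swing forward as they close: fully open they stand 13 mm farther back than shut.
Start: joints at [1.327, 0.423, 1.63, -0, 1.089, -0.019], TCP at [0.139, 0.609, 0.231] pointing down, gripper open.
Joint ranges: [-3, 3], [-0.9, 2.11], [0.09, 2.58], [-1.31, 4.45], [0.11, 2.69], [-2.54, 2.54]. Speed limits (rad/s): [2.39, 2.39, 3.01, 3.14, 3.14, 3.14].

### API

Orientations are given as [roll, pitch, yaw] about the fixed x, y, z axes, in that order (R = Rz(yaw) Ry(pitch) Rx(roll)).
In Python, from cell import * gives the robot as it stands. The module is installed in compiled form; this text tells all that it offers.
- The arm moves only by the tool step_arm, never from a script. Its arguments are lists of equal length, an entry for each row: "delta_rot": the turn, a rotation vector about the tool's x, y, z in degrees, a list of three; "delta_pos": the shift along the tool's x, y, z in m, a list of three; "claw": the closure, from 0 (fully open) to 1 (shut). A call has 1 to 12 rows; each row is the pose to reach, as a shift and turn from the pose commanded when the call began, along the tool's axes at that moment; what a row does not reach only later rows make up. A row lasts 1/12 s, in which the tool goes at most 41.7 mm and 7.16 degrees, less where a joint would pass 70% of its speed; a pose out of reach is approached as far as the arm can. A call with a gripper value outside its range is refused whole. The fingers move at their own pace and stop on an object; the grip force is fixed at half the most. Time passes only in rows, so rows that repeat a pose let the fingers close. It gives the time, the measured TCP pose, the force, the opening and the grip force at its end, in the units of the state.
- read_state(): the state, without advancing time (a new reading comes with each control period).
- get_image(name): name is "scene" or "top"; returns a dict with "img" (420x560x3 uint8, red, green, blue), "mtx" (3x3 intrinsics, pixels), "world_to_cam" (4x4, takes a point from world to camera coordinates). Camera axes: x right, y down, z forward; pixel columns grow to the right and rows downward; lengths in m; the calibration is good to about 2 mm. A picture is of the moment at which its call begins. There is no depth.
- close_job(): hands the job in; it is judged then, once.
The state is a dict: "t": time; "joint_positions": joint angles; "dq": joint speeds; "joint_efforts": joint torques, N m; "eef_pos": TCP position; "ee_rot": TCP orientation; "ft_force": force on the tool from outside, world axes, zero at the start; "ft_torque": the same for the moment, N m; "gripper_width": opening from 0.0 (shut) to 1.0 (fully open); "finger_force": force on a finger pad.
Only numpy, scipy, OpenCV 4.12 (cv2) and the standard library are available. Lean on these libraries where they do the work, as an engineer would, in place of code of your own. Each camera call takes 0.05 s, during which the arm holds its last target. There are 200 camera calls.

## Working session

There is one attempt and no reset: what is moved stays moved. The work goes in short steps, Python scripts to look and compute and a tool call to move; the robot and the scene stay as the last step left them, time stands still between calls to the robot, and variables do not carry over. Pictures are saved under pics/ and viewed, at most 14 in all, crops included, and the job is handed in when it is done.

Besides the shell and the picture viewer there is one more tool, called after "Request:" by a JSON object that holds its "api" and its "payload". step_arm: Moves the arm, as the interface text tells. Its arguments: {"type":"object","properties":{"delta_rot":{"type":"array"},"delta_pos":{"type":"array"},"claw":{"type":"array"}},"required":["delta_rot","delta_pos","claw"]}

```bash
mkdir -p pics; python3 - <<'E'
from cell import *
import cv2,numpy as np
print(read_state())
for n in("scene","top"):
    d=get_image(n); cv2.imwrite(f"pics/{n}0.png",cv2.resize(d["img"][:,:,::-1],(784,588),interpolation=cv2.INTER_CUBIC)); print(n,d["mtx"].tolist(),np.round(d["world_to_cam"],4).tolist())
E
```

```text
{'t': 0.0, 'joint_positions': array([ 1.32697322e+00,  4.23854244e-01,  1.63068686e+00,  1.03342388e-05,
        1.08859324e+00, -1.90186466e-02]), 'dq': array([-0.00124464, -0.00067887, -0.00168306,  0.00187342, -0.00138345,
        0.00047288]), 'joint_efforts': array([ 2.11439052e-03, -5.57392609e+01, -2.81736767e+01,  1.02582646e-04,
        7.33598921e-03, -2.81598250e-05]), 'eef_pos': array([0.13917472, 0.60874985, 0.23053855]), 'ee_rot': array([-3.14005141e+00, -3.84660373e-05,  2.91678336e+00]), 'ft_force': array([-1.00962487,  0.23210325, -0.60919281]), 'ft_torque': array([ 0.0150796 ,  0.00591185, -0.00476476]), 'finger_force': 0.0, 'gripper_width': 0.999870206329504}
scene [[440.74435509000364, 0.0, 282.1706333984162], [0.0, 440.74435509000364, 208.63817383108227], [0.0, 0.0, 1.0]] [[0.6755, 0.7372, -0.0175, -0.3591], [0.5197, -0.4927, -0.698, -0.2179], [-0.5232, 0.4624, -0.7159, 1.4069], [0.0, 0.0, 0.0, 1.0]]
top [[406.84195736087275, 0.0, 280.99263455789344], [0.0, 406.84195736087275, 212.3985897881096], [0.0, 0.0, 1.0]] [[-0.0196, -0.9998, -0.0004, 0.0122], [-0.9918, 0.0195, -0.1263, 0.574], [0.1263, -0.0021, -0.992, 1.0066], [0.0, 0.0, 0.0, 1.0]]
```

View pics/scene0.png

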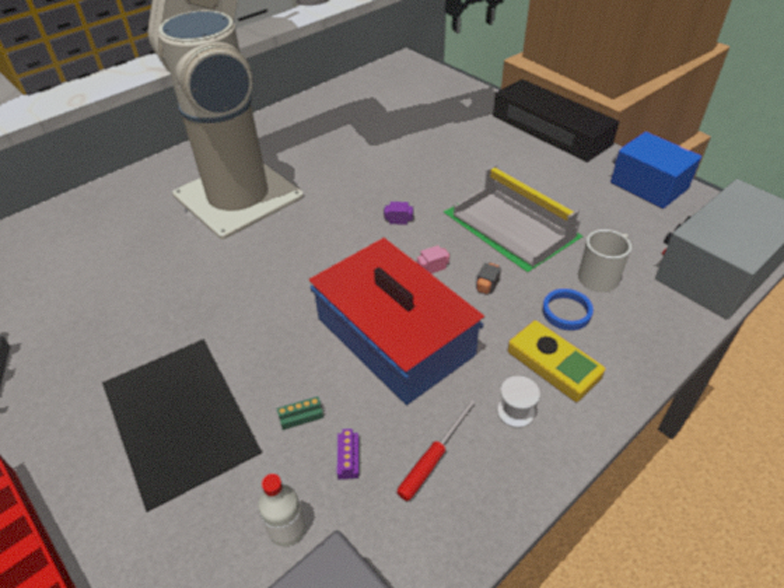

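View pics/top0.png

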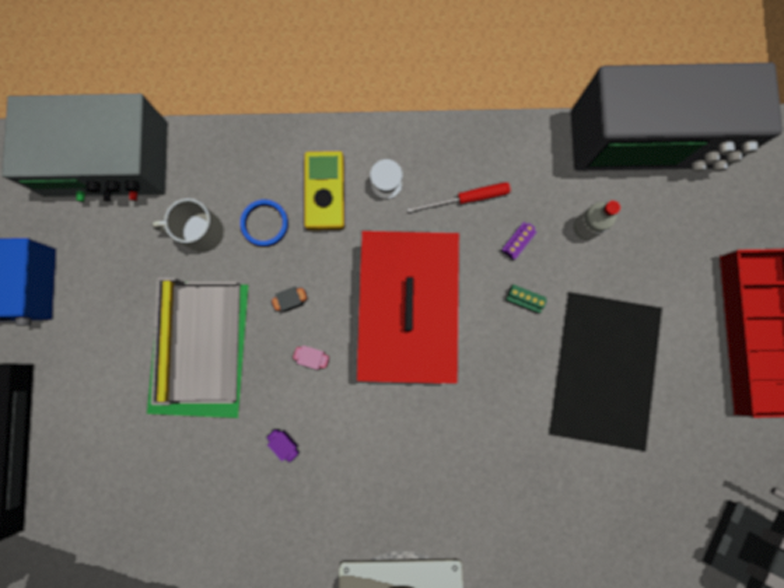

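The scene view (784 px wide) shows the red lid at about (395,300), the tray at (515,220) and the black mat at (180,420). Only two parts are present: the transformer at (488,277) and the green terminal at (300,411). In the top view they are at (289,299) and (526,298), the lid rib at (408,304) and the yellow bar at (164,342). The pink and purple look-alikes stay where they are.

```bash
cat > h.py <<'E'
from cell import *
import cv2,numpy as np
def cams(): return {n:get_image(n) for n in("scene","top")}
def ray(d,p):
    W=d["world_to_cam"];R,t=W[:3,:3],W[:3,3]
    r=R.T@np.linalg.inv(d["mtx"])@np.array([p[0],p[1],1.]); return -R.T@t,r/np.linalg.norm(r)
def plane(d,p,z):
    o,r=ray(d,p); return o+r*(z-o[2])/r[2]
def tri(a,p,b,q):
    o1,r1=ray(a,p);o2,r2=ray(b,q)
    s=np.linalg.lstsq(np.c_[r1,-r2],o2-o1,rcond=None)[0]
    A,B=o1+s[0]*r1,o2+s[1]*r2
    return (A+B)/2,np.linalg.norm(A-B)
def proj(d,P):
    c=d["world_to_cam"][:3,:3]@P+d["world_to_cam"][:3,3]; u=d["mtx"]@c; return u[:2]/u[2]
H={"red":((0,150,90),(6,255,255)),"yellow":((22,150,90),(32,255,255)),"green":((50,130,60),(75,255,255)),
"tgreen":((60,60,20),(95,255,140)),"copper":((5,110,60),(16,255,255)),"brass":((18,80,90),(30,255,255)),"black":((0,0,0),(179,255,45))}
def mask(d,c,roi=None):
    m=cv2.inRange(cv2.cvtColor(d["img"],cv2.COLOR_RGB2HSV),*map(np.array,H[c]))
    if roi is not None:
        x0,y0,x1,y1=roi; k=np.zeros_like(m);k[y0:y1,x0:x1]=255;m&=k
    return m
def blobs(m,amin=15):
    cs=cv2.findContours(m,cv2.RETR_EXTERNAL,cv2.CHAIN_APPROX_NONE)[0]
    return sorted([c for c in cs if cv2.contourArea(c)>=amin],key=cv2.contourArea,reverse=True)
def quad(c):
    h=cv2.convexHull(c)
    return cv2.approxPolyN(h,4,ensure_convex=True).reshape(4,2)
E
python3 - <<'E'
from h import *
np.set_printoptions(precision=4,suppress=True)
D=cams()
for n,d in D.items():
    for c in H:
        if c=="black":continue
        print(n,c,[(np.round(cv2.minAreaRect(b)[0]).tolist(),cv2.contourArea(b)) for b in blobs(mask(d,c),8)][:7])
    hsv=cv2.cvtColor(d["img"],cv2.COLOR_RGB2HSV)
    for p in ([(130,300),(215,294),(348,198),(284,207)] if n=="scene" else [(433,265),(375,213),(206,213),(292,217)]): print(p,hsv[p[1],p[0]])
    q=quad(blobs(mask(d,"red"))[0]); print("lidquad",q.tolist(),[plane(d,p,.105)[:2].round(4).tolist() for p in q])
    b=[x for x in blobs(mask(d,"black"),2000)]
    for x in b: 
        q=quad(x); print("blk",q.tolist(),[plane(d,p,.003)[:2].round(4).tolist() for p in q])
E
```

```text
scene red [([282.0, 213.0], 5604.5), ([23.0, 373.0], 2106.5), ([301.0, 336.0], 460.5), ([194.0, 346.0], 143.5)]
scene yellow [([396.0, 256.0], 1859.0), ([378.0, 138.0], 359.0), ([28.0, 9.0], 34.5)]
scene green [([349.0, 171.0], 136.5)]
scene tgreen [([214.0, 294.0], 281.0), ([364.0, 172.0], 61.0)]
scene copper [([439.0, 47.0], 11624.5), ([429.0, 364.0], 3025.5), ([527.0, 268.0], 559.5), ([346.0, 204.0], 70.5), ([552.0, 215.0], 47.5), ([487.0, 331.0], 41.5), ([523.0, 283.0], 36.5)]
scene brass [([54.0, 33.0], 2956.5), ([396.0, 256.0], 2005.0), ([378.0, 138.0], 489.5)]
(130, 300) [165  10  50]
(215, 294) [70 79 71]
(348, 198) [70  8 96]
(284, 207) [175  99  62]
lidquad [[346, 226], [289, 265], [220, 199], [274, 169]] [[0.6881, 0.055], [0.6798, -0.1138], [0.4209, -0.0999], [0.4283, 0.0686]]
blk [[454, 92], [418, 115], [340, 75], [372, 56]] [[0.4672, 0.8906], [0.4639, 0.6792], [0.1032, 0.6898], [0.0907, 0.8936]]
top red [([291.0, 219.0], 7368.5), ([542.0, 238.0], 2948.5), ([346.0, 138.0], 250.5), ([437.0, 148.0], 61.5), ([94.0, 140.0], 9.0)]
top yellow [([232.0, 135.0], 1401.5), ([117.0,
[... 410 characters left out ...]
213) [ 45  92 119]
(206, 213) [80 10 80]
(292, 217) [90 27 38]
lidquad [[327, 166], [326, 274], [254, 272], [258, 165]] [[0.6768, -0.1129], [0.4175, -0.1017], [0.4255, 0.0673], [0.6825, 0.0547]]
blk [[471, 220], [460, 321], [392, 309], [406, 209]] [[0.5483, -0.5002], [0.2892, -0.4516], [0.3227, -0.2793], [0.5809, -0.3304]]
blk [[558, 98], [492, 120], [410, 122], [405, 43]] [[0.8798, -0.7653], [0.8208, -0.5789], [0.8195, -0.3552], [1.0486, -0.3549]]
blk [[23, 260], [16, 379], [0, 386], [0, 260]] [[0.4665, 0.6761], [0.169, 0.6757], [0.1529, 0.7149], [0.4676, 0.7361]]
blk [[570, 367], [545, 426], [501, 400], [519, 357]] [[0.1708, -0.7206], [0.0316, -0.6433], [0.095, -0.5396], [0.1976, -0.5942]]
```

```bash
python3 - <<'E'
from h import *
np.set_printoptions(precision=4,suppress=True)
D=cams();T,S=D["top"],D["scene"]
def crop(d,x,y,w,h,s): return cv2.resize(d["img"][y:y+h,x:x+w,::-1],(w*s,h*s),interpolation=cv2.INTER_NEAREST)
a=np.zeros((600,800,3),np.uint8)
def put(c,x,y): a[y:y+c.shape[0],x:x+c.shape[1]]=c
put(crop(T,100,195,80,105,4),0,0)      #0-320 x 0-420
put(crop(S,310,115,112,78,4),330,0)    #330-778 x0-312
put(crop(T,185,195,45,35,5),0,425); put(crop(T,355,195,45,35,5),230,425)
put(crop(S,330,180,40,35,5),460,320); put(crop(S,190,275,50,35,5),460,500-5) if 0 else put(crop(S,190,278,50,20*1+5,5),460,320+176-25+0) 
cv2.imwrite("pics/m1.png",a)
H["black"]=((0,0,0),(179,60,60))
m=mask(S,"black",(60,230,200,370))
b=blobs(m,500)
q=quad(b[0]);print("matS",q.tolist(),[plane(S,p,.003)[:2].round(4).tolist() for p in q])
# lid corner heights
qs=quad(blobs(mask(S,"red"))[0]).astype(float);qt=quad(blobs(mask(T,"red"))[0]).astype(float)
for i,j in((0,3),(1,0),(2,1),(3,2)): print("lidc",*tri(S,qs[i],T,qt[j]))
# yellow
for d,n in((S,"S"),(T,"T")):
    b=[x for x in blobs(mask(d,"yellow"),100) if (n=="S" and cv2.minAreaRect(x)[0][1]<180) or (n=="T" and cv2.minAreaRect(x)[0][1]>180)][0]
    q=quad(b);print("bar",n,q.tolist(),[plane(d,p,.081)[:2].round(4).tolist() for p in q])
E
```

```text
matS [[186, 323], [105, 365], [74, 273], [145, 243]] [[0.5846, -0.3287], [0.5522, -0.5009], [0.2913, -0.449], [0.3257, -0.2781]]
lidc [0.6849 0.0563 0.1009] 0.003831396403677798
lidc [ 0.6773 -0.1124  0.1046] 0.0013447602754092308
lidc [ 0.4185 -0.1005  0.1036] 0.0034804201261112193
lidc [0.4263 0.0684 0.1037] 0.0027554056989363583
bar S [[408, 151], [402, 156], [351, 126], [351, 118]] [[0.6062, 0.4059], [0.608, 0.3763], [0.419, 0.3819], [0.3915, 0.4131]]
bar T [[123, 201], [119, 286], [111, 286], [116, 201]] [[0.6044, 0.3894], [0.3982, 0.393], [0.3985, 0.4121], [0.6047, 0.4067]]
```

View pics/m1.png

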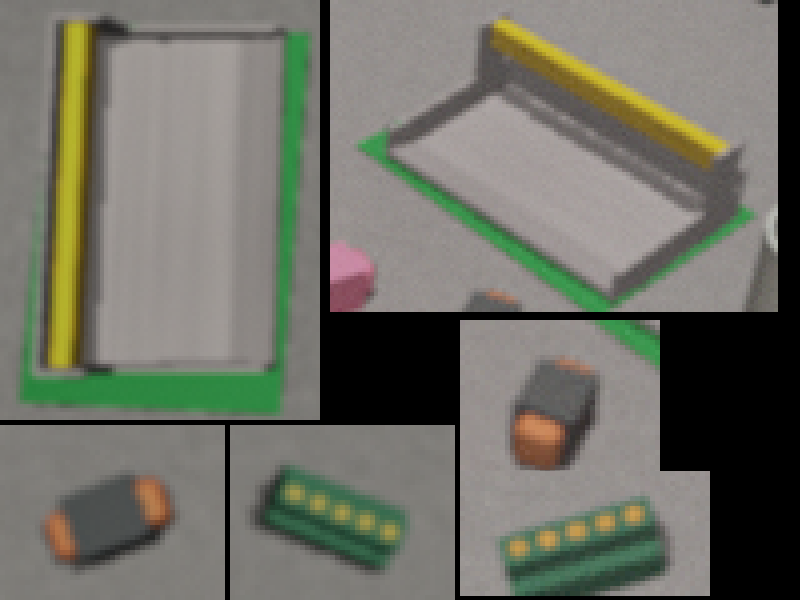

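The crops show the bar, the tray's steel floor and the green mat. Mat corners in the first crop are at about (308,33), (282,412) and (20,402). The transformer's copper ends are at (60,535) and (153,503), and the terminal's brass screws run from (295,493) to (390,532).

```bash
cat >> h.py <<'E'
from scipy.spatial.transform import Rotation as Ro
def go(pos,yaw,tilt=0.,base=None):
    """delta (mm-round) from measured pose to TCP pos, tool down with yaw deg, then tilted by tilt deg about world axis 'base'"""
    s=read_state(); R0=Ro.from_euler("xyz",s["ee_rot"])
    R1=Ro.from_euler("xyz",[180,0,yaw],degrees=True)
    if base is not None: R1=Ro.from_rotvec(np.radians(tilt)*np.array(base))*R1
    print("dpos",(R0.inv().apply(np.array(pos)-s["eef_pos"])).round(4).tolist(),"drot",np.degrees((R0.inv()*R1).as_rotvec()).round(2).tolist())
def st():
    s=read_state();print(s["t"],s["eef_pos"].round(4),np.degrees(s["ee_rot"]).round(1),"F",s["ft_force"].round(1),"w",round(s["gripper_width"],3),"ff",round(s["finger_force"],1),"q",s["joint_positions"].round(2))
E
python3 - <<'E'
from h import *
np.set_printoptions(precision=4,suppress=True)
D=cams();T,S=D["top"],D["scene"]
f=lambda x,y,x0,y0,s,ox=0,oy=0:((x-x0)/s+ox-.5,(y-y0)/s+oy-.5)
print("mat corners T",[plane(T,f(x,y,0,0,4,100,195),.003)[:2] for x,y in((308,33),(282,412),(20,402))])
print("mat S",[plane(S,f(x,y,330,0,4,310,115),.003)[:2] for x,y in((360,146),(604,310),(754,214))])
print("lip corners T z.033",[plane(T,f(x,y,0,0,4,100,195),.033)[:2] for x,y in((286,30),(275,370))], "rear z.048",[plane(T,f(x,y,0,0,4,100,195),.048)[:2] for x,y in((54,20),(40,375))])
print("xfmr ends T z.02",[plane(T,f(x,y,0,425,5,185,195),.02)[:2] for x,y in((45,540),(168,492))])
t=[f(x,y,230,425,5,355,195) for x,y in((295,493),(390,532))];s=[f(x,y,460,471,5,190,278) for x,y in((518,548),(634,513))]
for a in s:
  for b in t: print("term screws",*tri(S,a,T,b))
# transformer core top
print("xf top",*tri(S,f(560,382,460,320,5,330,180),T,f(105,517-6,0,425,5,185,195)))
# rib
H["black"]=((0,0,0),(179,200,70))
for n,d,r in(("S",S,(262,185,300,225)),("T",T,(280,190,305,245))):
    b=blobs(mask(d,"black",r),10)[0];q=cv2.boxPoints(cv2.minAreaRect(b));print("rib",n,q.tolist(),[plane(d,p,.14)[:2] for p in q])
go((.5525,-.023,.24),177.3)
E
```

```text
mat corners T [array([0.6096, 0.2777]), array([0.3629, 0.2913]), array([0.3725, 0.4604])]
mat S [array([0.3653, 0.2973]), array([0.6089, 0.2891]), array([0.6196, 0.4479])]
lip corners T z.033 [array([0.6072, 0.2842]), array([0.3911, 0.288 ])] rear z.048 [array([0.6141, 0.4279]), array([0.3916, 0.4293])]
xfmr ends T z.02 [array([0.5673, 0.2286]), array([0.5912, 0.1647])]
term screws [ 0.5703 -0.2458  0.0209] 0.048894279060039736
term screws [ 0.5611 -0.2693  0.0308] 0.0026705564747133495
term screws [ 0.5822 -0.2213  0.0319] 0.0024582505894551695
term screws [ 0.5744 -0.2448  0.048 ] 0.05257244637805054
xf top [0.58   0.1945 0.0449] 0.00423822703362577
rib S [[263.6557312011719, 198.2130889892578], [269.8852233886719, 190.73768615722656], [298.0163879394531, 214.18031311035156], [291.7868957519531, 221.6557159423828]] [array([ 0.5198, -0.0437]), array([ 0.511 , -0.0167]), array([ 0.6107, -0.0215]), array([ 0.6176, -0.047 ])]
rib T [[288.08148193359375, 234.96324157714844], [289.52716064453125, 198.82106018066406], [294.4393310546875, 199.0175323486328], [292.99365234375, 235.1597137451172]] [array([ 0.5085, -0.0141]), array([ 0.5922, -0.0192]), array([ 0.5915, -0.0306]), array([ 0.5078, -0.0253])]
dpos [-0.5437, -0.5242, -0.0087] drot [-0.02, -0.0, -10.18]
```

Request:
{"api": "step_arm", "payload": {"delta_rot": [[0,0,-10],[0,0,-10],[0,0,-10],[0,0,-10],[0,0,-10],[0,0,-10],[0,0,-10],[0,0,-10],[0,0,-10],[0,0,-10],[0,0,-10],[0,0,-10]], "delta_pos": [[-0.5437,-0.5242,0],[-0.5437,-0.5242,0],[-0.5437,-0.5242,0],[-0.5437,-0.5242,0],[-0.5437,-0.5242,0],[-0.5437,-0.5242,0],[-0.5437,-0.5242,0],[-0.5437,-0.5242,0],[-0.5437,-0.5242,0],[-0.5437,-0.5242,0],[-0.5437,-0.5242,0],[-0.5437,-0.5242,0]], "claw": [0,0,0,0,0,0,0,0,0,0,0,0]}}

```text
t: 1.4
eef_pos: [0.4136, 0.1889, 0.2317]
ee_rot: [3.141, 0.001, 3.091]
ft_force: [-0.0, 0.5, -0.5]
gripper_width: 1.0
finger_force: 0.0
```

```bash
python3 - <<'E'
from h import *
st();go((.5505,-.023,.2),177.3)
E
```

```text
1.4 [0.4136 0.1889 0.2317] [180.    0.  177.1] F [-0.   0.5 -0.5] w 1.0 ff 0.0 q [ 0.4   0.17  1.99  0.    0.98 -1.12]
dpos [-0.1473, -0.2048, 0.0317] drot [0.02, 0.04, -0.17]
```

Request:
{"api": "step_arm", "payload": {"delta_rot": [[0,0,0],[0,0,0],[0,0,0],[0,0,0],[0,0,0],[0,0,0],[0,0,0],[0,0,0],[0,0,0],[0,0,0]], "delta_pos": [[-0.147,-0.205,0.03],[-0.147,-0.205,0.03],[-0.147,-0.205,0.03],[-0.147,-0.205,0.03],[-0.147,-0.205,0.03],[-0.147,-0.205,0.03],[-0.147,-0.205,0.03],[-0.147,-0.205,0.03],[-0.147,-0.205,0.03],[-0.147,-0.205,0.03]], "claw": [0,0,0,0,0,0,0,0,0,0]}}

```text
t: 2.23
eef_pos: [0.5486, -0.0205, 0.2013]
ee_rot: [3.141, -0.001, 3.092]
ft_force: [-1.5, 1.2, -0.0]
gripper_width: 0.999
finger_force: 0.0
```

```bash
python3 - <<'E'
from h import *
st();go((.5515,-.023,.110),177.3)
d=get_image("scene");cv2.imwrite("pics/s2.png",cv2.resize(d["img"][120:320,190:420,::-1],(690,600)))
E
```

```text
2.2333 [ 0.5486 -0.0205  0.2013] [180.   -0.  177.2] F [-1.5  1.2 -0. ] w 0.999 ff 0.0 q [-0.06  0.35  1.82  0.    0.97 -1.58]
dpos [-0.0031, -0.0024, 0.0913] drot [0.02, -0.04, -0.14]
```

View pics/s2.png

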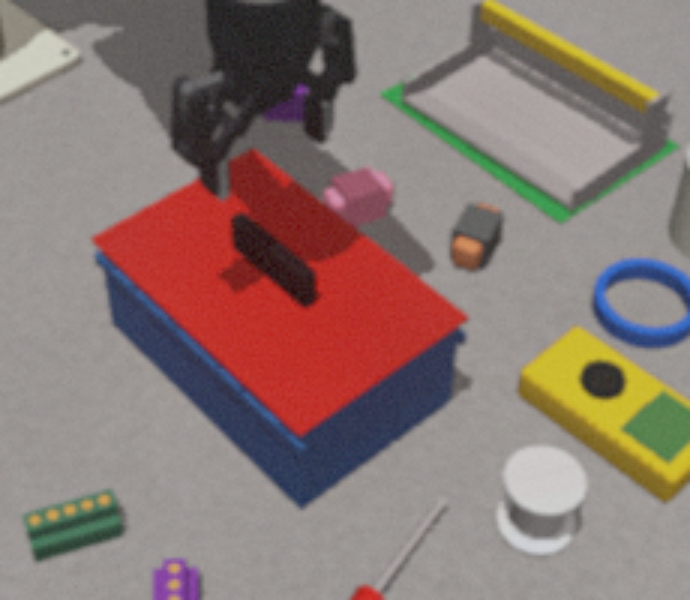

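The gripper hangs over the rib at (275,255) with the fingers on either side of it. I'm going down to grip it.

Request:
{"api": "step_arm", "payload": {"delta_rot": [[0,0,0],[0,0,0],[0,0,0],[0,0,0],[0,0,0],[0,0,0],[0,0,0],[0,0,0],[0,0,0],[0,0,0],[0,0,0],[0,0,0]], "delta_pos": [[-0.003,-0.002,0.03],[-0.003,-0.002,0.06],[-0.003,-0.002,0.08],[-0.003,-0.002,0.091],[-0.003,-0.002,0.091],[-0.003,-0.002,0.091],[-0.003,-0.002,0.091],[-0.003,-0.002,0.091],[-0.003,-0.002,0.091],[-0.003,-0.002,0.091],[-0.003,-0.002,0.091],[-0.003,-0.002,0.091]], "claw": [0,0,0,0,0,1,1,1,1,1,1,1]}}

```text
t: 3.28
eef_pos: [0.5528, -0.0236, 0.1112]
ee_rot: [3.142, 0.001, 3.091]
ft_force: [-1.1, 0.8, 6.7]
gripper_width: 0.152
finger_force: 60.3
```

Request:
{"api": "step_arm", "payload": {"delta_rot": [[0,0,0],[0,0,0],[0,0,0],[0,0,0],[0,0,0],[0,0,0],[0,0,0],[0,0,0],[0,0,0],[0,0,0],[0,0,0],[0,0,0]], "delta_pos": [[0,0,0],[0,0,0],[0,0,0],[0,0,-0.005],[0,0,-0.01],[0,0,-0.02],[0,0,-0.035],[0,0,-0.055],[0,0,-0.075],[0,0,-0.095],[0,0,-0.11],[0,0,-0.12]], "claw": [1,1,1,1,1,1,1,1,1,1,1,1]}}

```text
t: 4.28
eef_pos: [0.5528, -0.0236, 0.2327]
ee_rot: [-3.142, 0.002, 3.091]
ft_force: [0.9, 0.4, -3.5]
gripper_width: 0.153
finger_force: 58.8
```

```bash
python3 - <<'E'
from h import *
st();go((.4362,-.39,.229),169.1)
E
```

```text
4.2833 [ 0.5528 -0.0236  0.2327] [-1.800e+02  1.000e-01  1.771e+02] F [ 0.9  0.4 -3.5] w 0.153 ff 58.8 q [-0.06  0.32  1.79 -0.    1.03 -1.58]
dpos [0.098, -0.3718, 0.0035] drot [0.01, 0.14, 8.02]
```

Request:
{"api": "step_arm", "payload": {"delta_rot": [[0,0,2],[0,0,4],[0,0,6],[0,0,8],[0,0,8],[0,0,8],[0,0,8],[0,0,8],[0,0,8],[0,0,8],[0,0,8],[0,0,8]], "delta_pos": [[0.005,-0.018,0],[0.014,-0.055,0],[0.024,-0.092,0],[0.034,-0.13,0],[0.044,-0.167,0],[0.054,-0.205,0],[0.064,-0.242,0],[0.074,-0.28,0],[0.083,-0.315,0],[0.091,-0.345,0],[0.096,-0.365,0],[0.098,-0.372,0]], "claw": [1,1,1,1,1,1,1,1,1,1,1,1]}}

```text
t: 5.28
eef_pos: [0.4343, -0.393, 0.2303]
ee_rot: [-3.141, -0.0, 2.949]
ft_force: [0.2, 0.7, -2.3]
gripper_width: 0.152
finger_force: 59.2
```

```bash
python3 - <<'E'
from h import *
st();go((.4362,-.39,.024),169.1)
E
```

```text
5.2833 [ 0.4343 -0.393   0.2303] [-180.   -0.  169.] F [ 0.2  0.7 -2.3] w 0.152 ff 59.2 q [-0.76  0.37  1.72 -0.    1.05 -2.13]
dpos [-0.0013, 0.0034, 0.2063] drot [-0.04, -0.01, -0.14]
```

Request:
{"api": "step_arm", "payload": {"delta_rot": [[0,0,0],[0,0,0],[0,0,0],[0,0,0],[0,0,0],[0,0,0],[0,0,0],[0,0,0],[0,0,0],[0,0,0],[0,0,0],[0,0,0]], "delta_pos": [[-0.001,0.003,0.02],[-0.001,0.003,0.05],[-0.001,0.003,0.08],[-0.001,0.003,0.11],[-0.001,0.003,0.14],[-0.001,0.003,0.165],[-0.001,0.003,0.18],[-0.001,0.003,0.19],[-0.001,0.003,0.197],[-0.001,0.003,0.202],[-0.001,0.003,0.205],[-0.001,0.003,0.206]], "claw": [1,1,1,1,1,1,1,1,1,1,1,1]}}

```text
t: 6.28
eef_pos: [0.4376, -0.3876, 0.0247]
ee_rot: [-3.141, 0.001, 2.952]
ft_force: [-0.2, -0.0, -2.4]
gripper_width: 0.156
finger_force: 59.1
```

Request:
{"api": "step_arm", "payload": {"delta_rot": [[0,0,0],[0,0,0],[0,0,0],[0,0,0],[0,0,0],[0,0,0],[0,0,0],[0,0,0],[0,0,0],[0,0,0],[0,0,0],[0,0,0]], "delta_pos": [[0,0,0],[0,0,0],[0,0,0],[0,0,0],[0,0,0],[0,0,-0.01],[0,0,-0.03],[0,0,-0.06],[0,0,-0.09],[0,0,-0.12],[0,0,-0.15],[0,0,-0.18]], "claw": [1,0,0,0,0,0,0,0,0,0,0,0]}}

```text
t: 7.28
eef_pos: [0.437, -0.3872, 0.2067]
ee_rot: [-3.141, 0.001, 2.952]
ft_force: [1.0, -0.3, -0.4]
gripper_width: 0.999
finger_force: 0.0
```

```bash
python3 - <<'E'
from h import *
st()
d=get_image("top");cv2.imwrite("pics/t3.png",cv2.resize(d["img"][:,:,::-1],(784,588),interpolation=cv2.INTER_CUBIC))
q=quad(blobs(mask(d,"red"))[0]);print(q.tolist(),[plane(d,p,.018)[:2].round(4).tolist() for p in q])
go((.571,-.247,.18),-23.7+180)
E
```

```text
7.2833 [ 0.437  -0.3872  0.2067] [-180.     0.   169.1] F [ 1.  -0.3 -0.4] w 0.999 ff 0.0 q [-0.75  0.39  1.74  0.    1.01 -2.13]
[[472, 220], [461, 320], [395, 309], [407, 209]] [[0.5467, -0.4957], [0.2938, -0.448], [0.3242, -0.2829], [0.5789, -0.3283]]
dpos [-0.1019, 0.165, 0.0329] drot [-0.24, 0.51, 12.82]
```

View pics/t3.png

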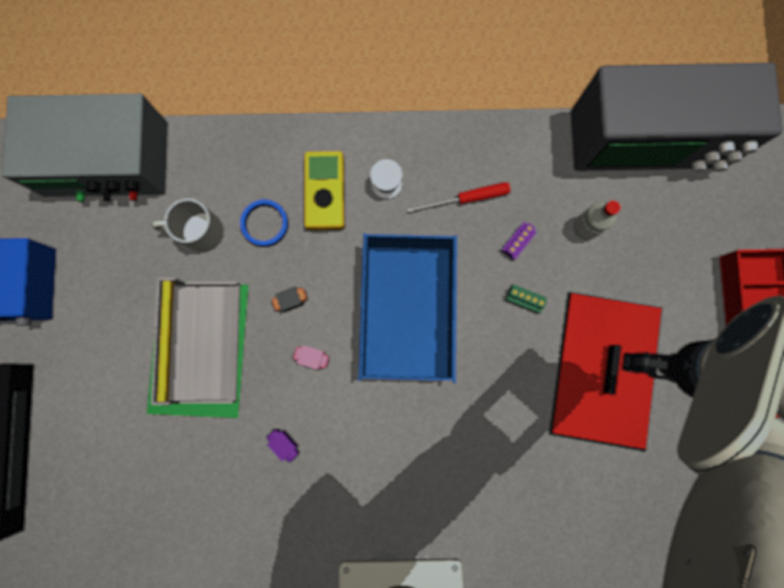

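The lid lies flat on the black mat, with its centre within about 1 mm of the mat's. The bin is open and empty, and the other items haven't moved. Next I refine the terminal's position.

```bash
python3 - <<'E'
from h import *
D=cams();T,S=D["top"],D["scene"]
for n,d,r in(("T",T,(355,198,400,230)),("S",S,(192,278,240,310))):
    m=mask(d,"tgreen",r); b=np.vstack(blobs(m,8)); q=cv2.boxPoints(cv2.minAreaRect(b))
    P=np.array([plane(d,p,.018)[:2] for p in q]);print(n,P.round(4).tolist(),P.mean(0).round(4))
H["core"]=((0,0,0),(179,90,95))
m=mask(T,"copper",(190,200,225,230));c=np.vstack(blobs(m,4));P=np.array([plane(T,p,.02)[:2] for p in cv2.boxPoints(cv2.minAreaRect(c))]);print("xf",P.round(4).tolist(),P.mean(0).round(4))
R=[P for P in [quad(blobs(cv2.inRange(cv2.cvtColor(T["img"],cv2.COLOR_RGB2HSV),(100,120,50),(125,255,255))&mask(T,"black")*0+cv2.inRange(cv2.cvtColor(T["img"],cv2.COLOR_RGB2HSV),(95,100,30),(125,255,255)))[0])]]
b=[x for x in blobs(cv2.inRange(cv2.cvtColor(T["img"],cv2.COLOR_RGB2HSV),(95,100,30),(125,255,255)),3000)]
for x in b: q=quad(x);print("bin?",q.tolist(),[plane(T,p,.1)[:2].round(4).tolist() for p in q])
go((.571,-.247,.16),66.3)
E
```

```text
T [[0.5683, -0.2072], [0.5985, -0.2206], [0.5707, -0.2851], [0.5407, -0.2714]] [ 0.5695 -0.2461]
S [[0.5456, -0.2683], [0.572, -0.2067], [0.6079, -0.2228], [0.5818, -0.2826]] [ 0.5768 -0.2451]
xf [[0.58, 0.2297], [0.6001, 0.1699], [0.5756, 0.1614], [0.5556, 0.2211]] [0.5778 0.1955]
bin? [[325, 168], [325, 272], [256, 271], [258, 167]] [[0.6731, -0.1084], [0.4221, -0.1001], [0.4276, 0.0629], [0.6788, 0.055]]
dpos [-0.1031, 0.1642, 0.048] drot [0.14, 0.4, 102.82]
```

Request:
{"api": "step_arm", "payload": {"delta_rot": [[0,0,103],[0,0,103],[0,0,103],[0,0,103],[0,0,103],[0,0,103],[0,0,103],[0,0,103],[0,0,103],[0,0,103],[0,0,103],[0,0,103]], "delta_pos": [[-0.103,0.164,0.048],[-0.103,0.164,0.048],[-0.103,0.164,0.048],[-0.103,0.164,0.048],[-0.103,0.164,0.048],[-0.103,0.164,0.048],[-0.103,0.164,0.048],[-0.103,0.164,0.048],[-0.103,0.164,0.048],[-0.103,0.164,0.048],[-0.103,0.164,0.048],[-0.103,0.164,0.048]], "claw": [0.2,0.2,0.2,0.2,0.2,0.2,0.2,0.2,0.2,0.2,0.2,0.2]}}

```text
t: 8.43
eef_pos: [0.5684, -0.2453, 0.1552]
ee_rot: [-3.139, -0.001, 1.472]
ft_force: [-1.0, -0.9, 0.8]
gripper_width: 0.799
finger_force: 0.0
```

```bash
python3 - <<'E'
from h import *
st();go((.571,-.246,.08),66.5)
E
```

```text
8.4333 [ 0.5684 -0.2453  0.1552] [-179.9   -0.    84.3] F [-1.  -0.9  0.8] w 0.799 ff 0.0 q [-0.43  0.51  1.69 -0.    0.94 -0.33]
dpos [-0.0005, 0.0028, 0.0751] drot [-0.13, -0.02, 17.83]
```

Request:
{"api": "step_arm", "payload": {"delta_rot": [[0,0,18],[0,0,18],[0,0,18],[0,0,18],[0,0,18],[0,0,18],[0,0,18],[0,0,18],[0,0,18],[0,0,18],[0,0,18],[0,0,18]], "delta_pos": [[0,0.003,0.03],[0,0.003,0.06],[0,0.003,0.075],[0,0.003,0.1],[0,0.003,0.125],[0,0.003,0.14],[0,0.003,0.146],[0,0.003,0.146],[0,0.003,0.146],[0,0.003,0.146],[0,0.003,0.146],[0,0.003,0.146]], "claw": [0.2,0.2,0.2,0.2,0.2,0.2,0.2,0.2,1,1,1,1]}}

```text
t: 9.43
eef_pos: [0.5735, -0.2466, 0.012]
ee_rot: [3.139, 0.0, 1.164]
ft_force: [1.6, -0.2, 5.7]
gripper_width: 0.362
finger_force: 61.0
```

Request:
{"api": "step_arm", "payload": {"delta_rot": [[0,0,0],[0,0,0],[0,0,0],[0,0,0],[0,0,0],[0,0,0],[0,0,0],[0,0,0],[0,0,0],[0,0,0]], "delta_pos": [[0,0,0],[0,0,0],[0,0,-0.01],[0,0,-0.03],[0,0,-0.06],[0,0,-0.09],[0,0,-0.12],[0,0,-0.15],[0,0,-0.18],[0,0,-0.19]], "claw": [1,1,1,1,1,1,1,1,1,1]}}

```text
t: 10.27
eef_pos: [0.5742, -0.2469, 0.206]
ee_rot: [3.134, 0.0, 1.164]
ft_force: [2.1, 0.6, -0.2]
gripper_width: 0.361
finger_force: 60.0
```

```bash
python3 - <<'E'
from h import *
st();go((.548,.35,.2),87.5)
E
```

```text
10.2667 [ 0.5742 -0.2469  0.206 ] [179.6   0.   66.7] F [ 2.1  0.6 -0.2] w 0.361 ff 60.0 q [-0.43  0.45  1.65  0.    1.03 -0.02]
dpos [0.5378, -0.2604, 0.004] drot [0.42, 0.08, -20.82]
```

Request:
{"api": "step_arm", "payload": {"delta_rot": [[0,0,-2],[0,0,-4],[0,0,-6],[0,0,-8],[0,0,-10],[0,0,-12],[0,0,-14],[0,0,-16],[0,0,-18],[0,0,-20],[0,0,-22],[0,0,-22]], "delta_pos": [[0.018,-0.009,0],[0.054,-0.026,0],[0.09,-0.043,0],[0.126,-0.061,0],[0.162,-0.078,0],[0.198,-0.096,0],[0.234,-0.113,0],[0.27,-0.131,0],[0.306,-0.148,0],[0.342,-0.166,0],[0.378,-0.183,0],[0.41,-0.199,0]], "claw": [1,1,1,1,1,1,1,1,1,1,1,1]}}

```text
t: 11.27
eef_pos: [0.551, 0.2114, 0.2002]
ee_rot: [-3.141, -0.0, 1.55]
ft_force: [1.4, 0.8, -0.6]
gripper_width: 0.361
finger_force: 60.0
```

```bash
python3 - <<'E'
from h import *
st();go((.546,.349,.2),88.5)
E
```

```text
11.2667 [0.551  0.2114 0.2002] [-180.    -0.    88.8] F [ 1.4  0.8 -0.6] w 0.361 ff 60.0 q [0.35 0.41 1.73 0.   1.   0.37]
dpos [0.1374, -0.0079, 0.0002] drot [-0.02, -0.0, 0.31]
```

Request:
{"api": "step_arm", "payload": {"delta_rot": [[0,0,0],[0,0,0],[0,0,0],[0,0,0],[0,0,0],[0,0,0],[0,0,0],[0,0,0],[0,0,0],[0,0,0],[0,0,0],[0,0,0]], "delta_pos": [[0.035,-0.002,0],[0.07,-0.004,0],[0.1,-0.006,0],[0.125,-0.008,0],[0.137,-0.008,0.02],[0.137,-0.008,0.055],[0.137,-0.008,0.09],[0.137,-0.008,0.12],[0.137,-0.008,0.145],[0.137,-0.008,0.165],[0.137,-0.008,0.175],[0.137,-0.008,0.178]], "claw": [1,1,1,1,1,1,1,1,1,1,1,1]}}

```text
t: 12.27
eef_pos: [0.546, 0.346, 0.0211]
ee_rot: [-3.139, 0.001, 1.548]
ft_force: [-3.7, 0.6, 13.3]
gripper_width: 0.36
finger_force: 61.8
```

Request:
{"api": "step_arm", "payload": {"delta_rot": [[0,0,0],[0,0,0],[0,0,0],[0,0,0],[0,0,0],[0,0,0],[0,0,0],[0,0,0],[0,0,0],[0,0,0],[0,0,0],[0,0,0]], "delta_pos": [[0,0,0],[0,0,0],[0,0,0.001],[0,0,0.001],[0,0,0.001],[0,0,-0.01],[0,0,-0.03],[0,0,-0.06],[0,0,-0.09],[0,0,-0.12],[0,0,-0.14],[0,0,-0.14]], "claw": [1,1,0.45,0.45,0.45,0.45,0.45,0.45,0.45,0.45,0.45,0.45]}}

```text
t: 13.27
eef_pos: [0.5497, 0.348, 0.1687]
ee_rot: [3.134, -0.005, 1.548]
ft_force: [0.3, 0.3, 0.4]
gripper_width: 0.553
finger_force: 0.0
```

```bash
python3 - <<'E'
from h import *
st()
T=get_image("top")
m=mask(T,"copper",(150,180,240,250));print([cv2.minAreaRect(b) for b in blobs(m,4)])
go((.578,.1955,.16),110.5)
E
```

```text
13.2667 [0.5497 0.348  0.1687] [179.5  -0.3  88.7] F [0.3 0.3 0.4] w 0.553 ff 0.0 q [ 0.55  0.53  1.62 -0.    0.99  0.57]
[((215.37930297851562, 209.9482879638672), (9.841852188110352, 4.828078746795654), 68.19859313964844), ((196.70001220703125, 217.1000213623047), (8.854375839233398, 3.7947328090667725), 71.56504821777344)]
dpos [-0.1511, 0.0328, 0.0059] drot [0.33, -0.13, -21.82]
```

Request:
{"api": "step_arm", "payload": {"delta_rot": [[0,0,-22],[0,0,-22],[0,0,-22],[0,0,-22],[0,0,-22],[0,0,-22],[0,0,-22],[0,0,-22],[0,0,-22],[0,0,-22],[0,0,-22],[0,0,-22]], "delta_pos": [[-0.04,0.009,0],[-0.08,0.018,0],[-0.12,0.027,0],[-0.151,0.033,0],[-0.151,0.033,0.02],[-0.151,0.033,0.06],[-0.151,0.033,0.09],[-0.151,0.033,0.11],[-0.151,0.033,0.11],[-0.151,0.033,0.11],[-0.151,0.033,0.11],[-0.151,0.033,0.11]], "claw": [0.2,0.2,0.2,0.2,0.2,0.2,0.2,0.2,0.2,0.2,0.2,0.2]}}

```text
t: 14.32
eef_pos: [0.5776, 0.1951, 0.0539]
ee_rot: [3.139, 0.0, 1.932]
ft_force: [-0.2, -0.4, -0.3]
gripper_width: 0.795
finger_force: 0.0
```

```bash
python3 - <<'E'
from h import *
st();go((.578,.1955,.012),110.5)
d=get_image("scene");t=get_image("top");cv2.imwrite("pics/s4.png",np.hstack([cv2.resize(d["img"][100:240,300:440,::-1],(400,400)),cv2.resize(t["img"][180:320,100:240,::-1],(400,400))]))
E
```

```text
14.3167 [0.5776 0.1951 0.0539] [179.9   0.  110.7] F [-0.2 -0.4 -0.3] w 0.795 ff 0.0 q [ 0.31  0.64  1.75 -0.    0.74 -0.05]
dpos [0.0002, 0.0004, 0.0419] drot [0.15, 0.01, 0.19]
```

View pics/s4.png

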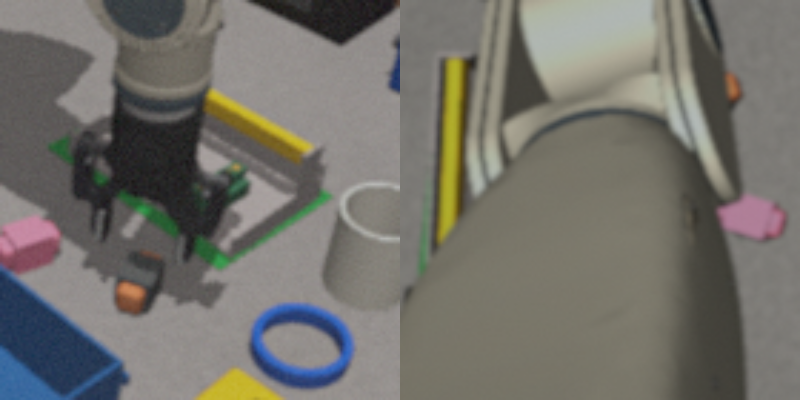

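The terminal is in the tray at about (235,185). The fingers are centred over the transformer at (140,280).

Request:
{"api": "step_arm", "payload": {"delta_rot": [[0,0,0],[0,0,0],[0,0,0],[0,0,0],[0,0,0],[0,0,0],[0,0,0],[0,0,0],[0,0,0]], "delta_pos": [[0,0,0.02],[0,0,0.035],[0,0,0.043],[0,0,0.043],[0,0,0.043],[0,0,0.043],[0,0,0.043],[0,0,0.043],[0,0,0.043]], "claw": [0.2,0.2,0.2,0.2,1,1,1,1,1]}}

```text
t: 15.17
eef_pos: [0.5776, 0.195, 0.0106]
ee_rot: [3.139, 0.0, 1.932]
ft_force: [-0.7, -0.5, 7.1]
gripper_width: 0.381
finger_force: 61.1
```

Request:
{"api": "step_arm", "payload": {"delta_rot": [[0,0,0],[0,0,0],[0,0,0],[0,0,0],[0,0,0],[0,0,0],[0,0,0],[0,0,0],[0,0,0]], "delta_pos": [[0,0,0],[0,0,0],[0,0,-0.01],[0,0,-0.03],[0,0,-0.06],[0,0,-0.09],[0,0,-0.12],[0,0,-0.15],[0,0,-0.15]], "claw": [1,1,1,1,1,1,1,1,1]}}

```text
t: 15.92
eef_pos: [0.5798, 0.1957, 0.1662]
ee_rot: [3.132, 0.001, 1.932]
ft_force: [2.3, -0.3, -0.5]
gripper_width: 0.388
finger_force: 60.3
```

```bash
python3 - <<'E'
from h import *
st();go((.456,.352,.16),88.5)
E
```

```text
15.9167 [0.5798 0.1957 0.1662] [179.4   0.  110.7] F [ 2.3 -0.3 -0.5] w 0.388 ff 60.3 q [ 0.31  0.48  1.71 -0.    0.94 -0.05]
dpos [0.19, -0.0607, 0.0055] drot [0.57, -0.08, 22.18]
```

Request:
{"api": "step_arm", "payload": {"delta_rot": [[0,0,6],[0,0,12],[0,0,18],[0,0,22],[0,0,22],[0,0,22],[0,0,22],[0,0,22],[0,0,22],[0,0,22],[0,0,22],[0,0,22]], "delta_pos": [[0.035,-0.011,0],[0.07,-0.022,0],[0.105,-0.034,0],[0.14,-0.045,0],[0.17,-0.054,0],[0.19,-0.061,0],[0.19,-0.061,0.03],[0.19,-0.061,0.065],[0.19,-0.061,0.095],[0.19,-0.061,0.12],[0.19,-0.061,0.135],[0.19,-0.061,0.143]], "claw": [1,1,1,1,1,1,1,1,1,1,1,1]}}

```text
t: 16.92
eef_pos: [0.4518, 0.3507, 0.0173]
ee_rot: [-3.139, 0.001, 1.548]
ft_force: [-22.4, -15.4, 116.4]
gripper_width: 0.383
finger_force: 76.4
```

```bash
python3 - <<'E'
from h import *
st()
E
```

```text
16.9167 [0.4518 0.3507 0.0173] [-1.799e+02  1.000e-01  8.870e+01] F [-22.4 -15.4 116.4] w 0.383 ff 76.4 q [0.64 0.67 1.84 0.   0.64 0.66]
```

Request:
{"api": "step_arm", "payload": {"delta_rot": [[0,0,0],[0,0,0],[0,0,0]], "delta_pos": [[0,0,-0.004],[0,0,-0.004],[0,0,-0.004]], "claw": [1,1,1]}}

```text
t: 17.17
eef_pos: [0.4525, 0.351, 0.0208]
ee_rot: [3.141, -0.0, 1.548]
ft_force: [-0.3, -0.4, 0.2]
gripper_width: 0.386
finger_force: 61.5
```

```bash
python3 - <<'E'
from h import *
st()
E
```

```text
17.1667 [0.4525 0.351  0.0208] [180.   -0.   88.7] F [-0.3 -0.4  0.2] w 0.386 ff 61.5 q [0.64 0.66 1.84 0.   0.64 0.66]
```

Request:
{"api": "step_arm", "payload": {"delta_rot": [[0,0,0],[0,0,0],[0,0,0],[0,0,0],[0,0,0],[0,0,0],[0,0,0],[0,0,0],[0,0,0],[0,0,0],[0,0,0]], "delta_pos": [[0,0,0.001],[0,0,0.001],[0,0,0.001],[0,0,0.001],[0,0,-0.01],[0,0,-0.03],[0,0,-0.06],[0,0,-0.1],[0,0,-0.14],[0,0,-0.18],[0,0,-0.2]], "claw": [0.45,0.45,0.45,0.45,0.45,0.45,0.45,0.45,0.45,0.45,0.45]}}

```text
t: 18.08
eef_pos: [0.4539, 0.352, 0.2263]
ee_rot: [3.136, -0.004, 1.548]
ft_force: [1.3, 0.6, 0.5]
gripper_width: 0.552
finger_force: 0.0
```

Request:
{"api": "step_arm", "payload": {"delta_rot": [[0,0,0],[0,0,0],[0,0,0],[0,0,0],[0,0,0],[0,0,0]], "delta_pos": [[-0.04,0,-0.02],[-0.08,0,-0.02],[-0.12,0,-0.02],[-0.16,0.03,-0.02],[-0.2,0.06,-0.02],[-0.24,0.09,-0.02]], "claw": [0.45,0.45,0.45,0.45,0.45,0.45]}}

```text
t: 18.58
eef_pos: [0.5227, 0.1275, 0.2417]
ee_rot: [3.14, -0.0, 1.548]
ft_force: [1.1, -0.3, -0.1]
gripper_width: 0.553
finger_force: 0.0
```

```bash
python3 - <<'E'
from h import *
st()
d=get_image("scene");t=get_image("top");cv2.imwrite("pics/s5.png",np.hstack([cv2.resize(d["img"][100:240,300:440,::-1],(400,400)),cv2.resize(t["img"][180:320,100:240,::-1],(400,400))]))
b=[x for x in blobs(mask(t,"yellow"),100)]
for x in b: q=quad(x);print(q.tolist(),[plane(t,p,.081)[:2].round(4).tolist() for p in q])
E
```

```text
18.5833 [0.5227 0.1275 0.2417] [179.9  -0.   88.7] F [ 1.1 -0.3 -0.1] w 0.553 ff 0.0 q [0.22 0.28 1.81 0.   1.04 0.24]
[[246, 162], [218, 162], [218, 109], [244, 107]] [[0.6968, 0.0857], [0.6981, 0.1555], [0.8358, 0.1555], [0.8398, 0.0896]]
[[123, 201], [118, 286], [111, 286], [116, 201]] [[0.6044, 0.3894], [0.3982, 0.3954], [0.3985, 0.4121], [0.6047, 0.4067]]
```

View pics/s5.png

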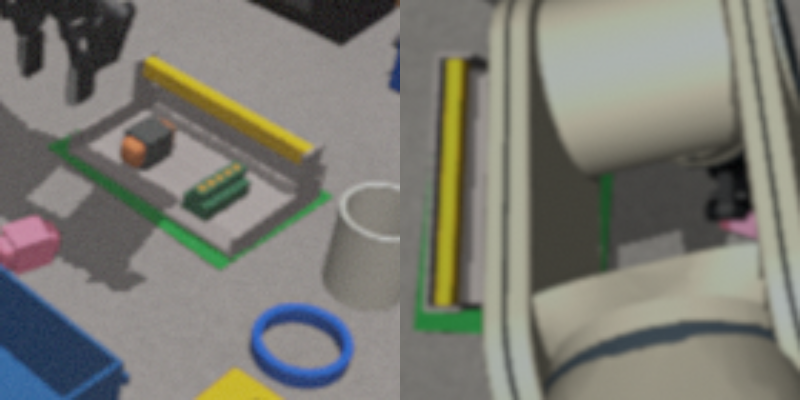

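Both parts stand in the tray, the transformer at (148,140) and the terminal at (218,190), and the tray hasn't moved. Now I'll grip the yellow bar.

```bash
python3 - <<'E'
from h import *
go((.5015,.4025,.16),178.4)
E
```

```text
dpos [0.2768, -0.0318, 0.0813] drot [0.12, 0.16, -90.01]
```

Request:
{"api": "step_arm", "payload": {"delta_rot": [[0,0,-90],[0,0,-90],[0,0,-90],[0,0,-90],[0,0,-90],[0,0,-90],[0,0,-90],[0,0,-90],[0,0,-90],[0,0,-90],[0,0,-90],[0,0,-90]], "delta_pos": [[0.03,-0.003,0],[0.06,-0.007,0],[0.09,-0.01,0.0],[0.12,-0.014,0],[0.15,-0.017,0],[0.18,-0.02,0],[0.21,-0.024,0],[0.24,-0.028,0.02],[0.277,-0.032,0.04],[0.277,-0.032,0.06],[0.277,-0.032,0.08],[0.277,-0.032,0.08]], "claw": [0.4,0.4,0.4,0.4,0.4,0.4,0.4,0.4,0.4,0.4,0.4,0.4]}}

```text
t: 19.68
eef_pos: [0.4934, 0.4064, 0.1564]
ee_rot: [-3.137, -0.005, 3.056]
ft_force: [-0.6, -0.2, -0.9]
gripper_width: 0.602
finger_force: 0.0
```

Request:
{"api": "step_arm", "payload": {"delta_rot": [[0,0,-4],[0,0,-4],[0,0,-4]], "delta_pos": [[0,0,0.01],[0,0,0.01],[0,0,0.01]], "claw": [0.4,0.4,0.4]}}

```text
t: 19.93
eef_pos: [0.4959, 0.4069, 0.1504]
ee_rot: [-3.141, -0.001, 3.116]
ft_force: [1.0, 0.6, 0.8]
gripper_width: 0.598
finger_force: 0.0
```

```bash
python3 - <<'E'
from h import *
st();go((.5015,.4025,.053),178.4)
E
```

```text
19.9333 [0.4959 0.4069 0.1504] [-1.800e+02 -1.000e-01  1.785e+02] F [1.  0.6 0.8] w 0.598 ff 0.0 q [ 0.67  0.54  1.64  0.    0.96 -0.88]
dpos [-0.0058, -0.0042, 0.0974] drot [-0.04, -0.05, 0.11]
```

Request:
{"api": "step_arm", "payload": {"delta_rot": [[0,0,0],[0,0,0],[0,0,0],[0,0,0],[0,0,0],[0,0,0],[0,0,0],[0,0,0],[0,0,0],[0,0,0],[0,0,0],[0,0,0]], "delta_pos": [[-0.006,-0.004,0.03],[-0.006,-0.004,0.055],[-0.006,-0.004,0.075],[-0.006,-0.004,0.09],[-0.006,-0.004,0.097],[-0.006,-0.004,0.097],[-0.006,-0.004,0.097],[-0.006,-0.004,0.097],[-0.006,-0.004,0.097],[-0.006,-0.004,0.097],[-0.006,-0.004,0.097],[-0.006,-0.004,0.097]], "claw": [0.4,0.4,0.4,0.4,0.4,0.4,1,1,1,1,1,1]}}

```text
t: 20.93
eef_pos: [0.5035, 0.4034, 0.055]
ee_rot: [3.14, 0.002, 3.118]
ft_force: [-0.4, 0.5, 7.0]
gripper_width: 0.151
finger_force: 59.5
```

Request:
{"api": "step_arm", "payload": {"delta_rot": [[0,0,0],[0,0,0],[0,0,0],[0,0,0],[0,0,0],[0,0,0],[0,0,0],[0,0,0],[0,0,0],[0,0,0],[0,0,0],[0,0,0]], "delta_pos": [[0,0,0],[0,0,-0.002],[0,0,-0.006],[0,0,-0.012],[0,0,-0.02],[0,0,-0.03],[0,0,-0.042],[0,0,-0.055],[0,0,-0.068],[0,0,-0.078],[0,0,-0.084],[0,0,-0.086]], "claw": [1,1,1,1,1,1,1,1,1,1,1,1]}}

```text
t: 21.93
eef_pos: [0.5033, 0.4032, 0.1412]
ee_rot: [3.14, 0.002, 3.118]
ft_force: [0.8, 0.4, -3.9]
gripper_width: 0.152
finger_force: 58.5
```

```bash
python3 - <<'E'
from h import *
st()
d=get_image("scene");t=get_image("top");cv2.imwrite("pics/s6.png",np.hstack([cv2.resize(d["img"][80:240,290:450,::-1],(400,400)),cv2.resize(t["img"][170:330,90:250,::-1],(400,400))]))
E
```

```text
21.9333 [0.5033 0.4032 0.1412] [1.799e+02 1.000e-01 1.786e+02] F [ 0.8  0.4 -3.9] w 0.152 ff 58.5 q [ 0.66  0.56  1.64  0.    0.94 -0.89]
```

View pics/s6.png

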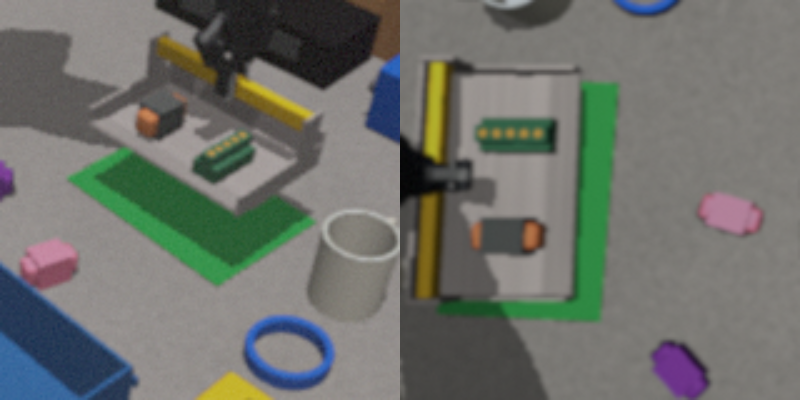

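The loaded tray hangs level from the bar, with both parts flat on the floor. I'll work out the pour path with the lip held at one point over the bin.

```bash
cat >> h.py <<'E'
BY=-2.4
def pour(th,lip=(.553,.02,.12),by=BY):
    Rt=Ro.from_euler("z",-90+by,degrees=True)*Ro.from_euler("y",th,degrees=True)
    Rtool=Rt*Ro.from_euler("xyz",[180,0,-90],degrees=True)  # yaw: tray x=-90+by -> tool yaw 180+by
    return np.array(lip)+Rt.apply([-.110,.002,.040]),Rtool
def rel(P,R):
    s=read_state();R0=Ro.from_euler("xyz",s["ee_rot"])
    return R0.inv().apply(P-s["eef_pos"]).round(4).tolist(),np.degrees((R0.inv()*R).as_rotvec()).round(1).tolist()
E
python3 - <<'E'
from h import *
P,R=pour(0);print(P,np.degrees(R.as_euler("xyz")));print(rel(P+[0,0,.03],R))
E
```

```text
[0.55960457 0.12981976 0.16      ] [180.    0.  177.6]
([-0.0635, -0.2715, -0.0503], [0.0, 0.0, 1.0])
```

Request:
{"api": "step_arm", "payload": {"delta_rot": [[0,0,0],[0,0,0],[0,0,0],[0,0,0.2],[0,0,0.3],[0,0,0.4],[0,0,0.5],[0,0,0.6],[0,0,0.7],[0,0,0.8],[0,0,0.9],[0,0,1]], "delta_pos": [[0,0,-0.004],[0,0,-0.011],[0,0,-0.02],[-0.001,-0.004,-0.03],[-0.003,-0.012,-0.039],[-0.006,-0.025,-0.045],[-0.01,-0.041,-0.049],[-0.014,-0.06,-0.05],[-0.019,-0.081,-0.05],[-0.024,-0.103,-0.05],[-0.029,-0.125,-0.05],[-0.034,-0.147,-0.05]], "claw": [1,1,1,1,1,1,1,1,1,1,1,1]}}

```text
t: 23.03
eef_pos: [0.533, 0.2521, 0.1895]
ee_rot: [-3.141, -0.0, 3.099]
ft_force: [0.2, 0.3, -3.6]
gripper_width: 0.154
finger_force: 58.6
```

Request:
{"api": "step_arm", "payload": {"delta_rot": [[0,0,0],[0,0,0],[0,0,0],[0,0,0],[0,0,0],[0,0,0],[0,0,0],[0,0,0],[0,0,0],[0,0,0],[0,0,0],[0,0,0]], "delta_pos": [[-0.005,-0.021,0],[-0.01,-0.041,0],[-0.014,-0.06,0],[-0.018,-0.078,0],[-0.022,-0.094,0],[-0.025,-0.107,0],[-0.028,-0.116,0],[-0.029,-0.122,0],[-0.029,-0.124,0],[-0.029,-0.124,0],[-0.029,-0.124,0],[-0.029,-0.124,0]], "claw": [1,1,1,1,1,1,1,1,1,1,1,1]}}

```text
t: 24.03
eef_pos: [0.5567, 0.1305, 0.1893]
ee_rot: [3.141, -0.0, 3.101]
ft_force: [0.5, -0.3, -4.0]
gripper_width: 0.147
finger_force: 58.6
```

```bash
python3 - <<'E'
from h import *
st()
for a in (0,8,14,18,22,26,30,34,38): print(a,rel(*pour(a)))
d=get_image("scene");cv2.imwrite("pics/s7.png",cv2.resize(d["img"][100:300,200:400,::-1],(600,600)))
E
```

```text
24.0333 [0.5567 0.1305 0.1893] [180.   -0.  177.7] F [ 0.5 -0.3 -4. ] w 0.147 ff 58.6 q [ 0.21  0.4   1.78  0.    0.96 -1.32]
0 ([-0.0029, -0.0006, 0.0293], [0.0, -0.0, 0.1])
8 ([-0.0029, -0.0072, 0.0144], [-8.0, -0.0, 0.1])
14 ([-0.0029, -0.0135, 0.0039], [-14.0, -0.0, 0.1])
18 ([-0.0029, -0.0183, -0.0027], [-18.0, -0.0, 0.1])
22 ([-0.0029, -0.0236, -0.009], [-22.0, -0.0, 0.1])
26 ([-0.0029, -0.0292, -0.0149], [-26.0, -0.0, 0.1])
30 ([-0.0028, -0.0353, -0.0203], [-30.0, -0.0, 0.1])
34 ([-0.0028, -0.0417, -0.0254], [-34.0, -0.0, 0.1])
38 ([-0.0028, -0.0485, -0.03], [-38.0, -0.0, 0.1])
```

View pics/s7.png

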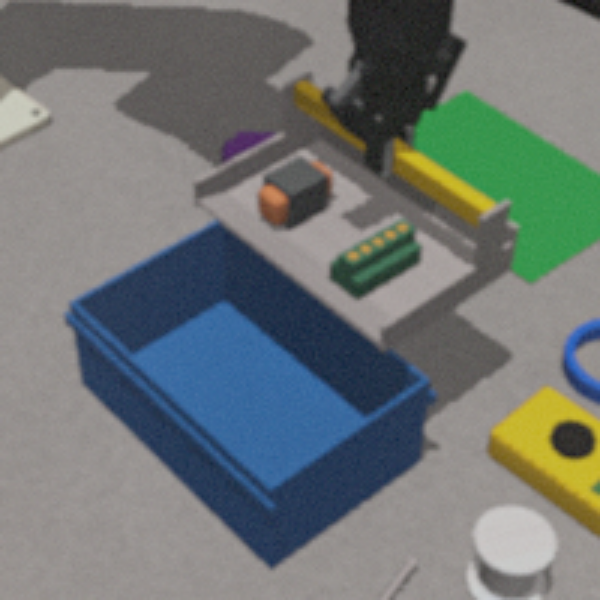

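The tray's lip overhangs the bin's near edge with both parts still in place. I'll start tipping slowly.

Request:
{"api": "step_arm", "payload": {"delta_rot": [[-1,0,0],[-2,0,0],[-4,0,0],[-6,0,0],[-8,0,0],[-10,0,0],[-12,0,0],[-14,0,0],[-16,0,0],[-18,0,0],[-20,0,0],[-22,0,0]], "delta_pos": [[-0.002,-0.001,0.002],[-0.003,-0.002,0.006],[-0.003,-0.004,0.01],[-0.003,-0.0055,0.013],[-0.003,-0.0072,0.0135],[-0.003,-0.0092,0.011],[-0.003,-0.0113,0.0075],[-0.003,-0.0135,0.004],[-0.003,-0.016,0.0005],[-0.003,-0.0183,-0.0027],[-0.003,-0.021,-0.006],[-0.003,-0.0236,-0.009]], "claw": [1,1,1,1,1,1,1,1,1,1,1,1]}}

```text
t: 25.08
eef_pos: [0.5591, 0.1057, 0.1982]
ee_rot: [2.756, 0.001, 3.1]
ft_force: [-1.2, 0.6, -5.0]
gripper_width: 0.151
finger_force: 58.7
```

```bash
python3 - <<'E'
from h import *
st()
for a in (22,26,30,34,38,42,46,50): print(a,rel(*pour(a)))
E
```

```text
25.0833 [0.5591 0.1057 0.1982] [1.579e+02 1.000e-01 1.776e+02] F [-1.2  0.6 -5. ] w 0.151 ff 58.7 q [-0.04  0.39  1.83  0.47  0.97 -1.85]
22 ([0.0005, 0.0011, 0.0004], [0.1, 0.0, 0.0])
26 ([0.0005, -0.0019, -0.0072], [-3.9, 0.0, 0.0])
30 ([0.0005, -0.0055, -0.0145], [-7.9, 0.0, 0.0])
34 ([0.0005, -0.0096, -0.0216], [-11.9, 0.0, 0.0])
38 ([0.0005, -0.0141, -0.0284], [-15.9, 0.0, 0.0])
42 ([0.0005, -0.0191, -0.0348], [-19.9, 0.0, 0.0])
46 ([0.0005, -0.0246, -0.0409], [-23.9, 0.0, 0.0])
50 ([0.0005, -0.0305, -0.0466], [-27.9, 0.0, 0.0])
```

Request:
{"api": "step_arm", "payload": {"delta_rot": [[-2,0,0],[-4,0,0],[-6,0,0],[-8,0,0],[-10,0,0],[-12,0,0],[-14,0,0],[-16,0,0],[-16,0,0],[-16,0,0],[-16,0,0],[-16,0,0]], "delta_pos": [[0,-0.0005,-0.0035],[0,-0.002,-0.007],[0,-0.004,-0.011],[0,-0.0055,-0.0145],[0,-0.0075,-0.018],[0,-0.01,-0.0215],[0,-0.012,-0.025],[0,-0.014,-0.0285],[0,-0.014,-0.0285],[0,-0.014,-0.0285],[0,-0.014,-0.0285],[0,-0.014,-0.0285]], "claw": [1,1,1,1,1,1,1,1,1,1,1,1]}}

```text
t: 26.08
eef_pos: [0.5581, 0.0828, 0.2196]
ee_rot: [2.479, 0.001, 3.1]
ft_force: [0.2, -0.6, -2.8]
gripper_width: 0.152
finger_force: 59.0
```

```bash
python3 - <<'E'
from h import *
st()
for a in (38,42,45,48): print(a,rel(*pour(a)))
d=get_image("scene");t=get_image("top");cv2.imwrite("pics/s8.png",np.hstack([cv2.resize(d["img"][100:300,200:400,::-1],(400,400)),cv2.resize(t["img"][120:320,180:380,::-1],(400,400))]))
E
```

```text
26.0833 [0.5581 0.0828 0.2196] [142.    0.  177.6] F [ 0.2 -0.6 -2.8] w 0.152 ff 59.0 q [-0.2   0.43  1.83  0.73  1.13 -2.14]
38 ([0.0004, -0.0009, -0.0003], [-0.0, 0.0, 0.1])
42 ([0.0004, -0.004, -0.0078], [-4.0, -0.0, 0.1])
45 ([0.0004, -0.0066, -0.0134], [-7.0, -0.0, 0.1])
48 ([0.0004, -0.0095, -0.0187], [-10.0, -0.0, 0.1])
```

View pics/s8.png

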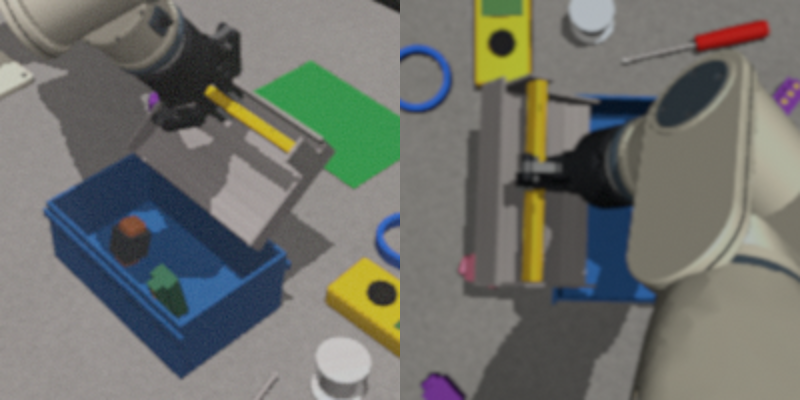

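Both parts are in the bin, at (128,240) and (168,290), and the tray is empty. I'll untilt it, then measure the bare green mat.

```bash
python3 - <<'E'
from h import *
for a,z in ((34,.13),(24,.15),(12,.165),(0,.17)): print(a,rel(*pour(a,(.553,.04,z))))
E
```

```text
34 ([0.0012, 0.0234, 0.0119], [4.0, -0.0, 0.1])
24 ([0.0012, 0.0396, 0.0162], [14.0, 0.0, 0.1])
12 ([0.0012, 0.0488, 0.0288], [26.0, 0.0, 0.1])
0 ([0.0012, 0.0468, 0.0488], [38.0, 0.0, 0.1])
```

Request:
{"api": "step_arm", "payload": {"delta_rot": [[2,0,0],[4,0,0],[9,0,0],[14,0,0],[20,0,0],[26,0,0],[32,0,0],[38,0,0],[38,0,0],[38,0,0]], "delta_pos": [[0.001,0.012,0.006],[0.001,0.023,0.012],[0.001,0.032,0.014],[0.001,0.04,0.016],[0.001,0.045,0.022],[0.001,0.049,0.029],[0.001,0.049,0.039],[0.001,0.047,0.049],[0.001,0.047,0.049],[0.001,0.047,0.049]], "claw": [1,1,1,1,1,1,1,1,1,1]}}

```text
t: 27.02
eef_pos: [0.5589, 0.1518, 0.2095]
ee_rot: [3.14, -0.001, 3.104]
ft_force: [-0.6, 0.4, -2.4]
gripper_width: 0.152
finger_force: 59.4
```

```bash
python3 - <<'E'
from h import *
st()
D=cams()
H["gm"]=((55,110,40),(80,255,255))
for n,d in D.items():
    b=blobs(mask(d,"gm"),800)
    for x in b[:2]:
        q=quad(x);print(n,q.tolist(),[plane(d,p,.003)[:2].round(4).tolist() for p in q])
go((.4957,.4103,.2),176.8)
E
```

```text
27.0167 [0.5589 0.1518 0.2095] [ 1.799e+02 -1.000e-01  1.778e+02] F [-0.6  0.4 -2.4] w 0.152 ff 59.4 q [ 0.24  0.38  1.75  0.    1.01 -1.29]
scene [[416, 168], [372, 196], [344, 136], [355, 130]] [[0.6206, 0.4489], [0.6077, 0.2647], [0.3712, 0.4139], [0.3741, 0.4634]]
dpos [0.0743, 0.2577, 0.0104] drot [0.11, -0.04, 0.84]
```

Request:
{"api": "step_arm", "payload": {"delta_rot": [[0,0,0.9],[0,0,0.9],[0,0,0.9],[0,0,0.9],[0,0,0.9],[0,0,0.9],[0,0,0.9],[0,0,0.9],[0,0,0.9],[0,0,0.9],[0,0,0.9],[0,0,0.9]], "delta_pos": [[0.005,0.015,0.005],[0.013,0.045,0.01],[0.023,0.08,0.01],[0.033,0.115,0.01],[0.043,0.15,0.01],[0.053,0.185,0.01],[0.062,0.215,0.01],[0.069,0.24,0.01],[0.074,0.255,0.01],[0.074,0.258,0.01],[0.074,0.258,0.01],[0.074,0.258,0.01]], "claw": [1,1,1,1,1,1,1,1,1,1,1,1]}}

```text
t: 28.12
eef_pos: [0.497, 0.409, 0.1998]
ee_rot: [-3.141, -0.001, 3.083]
ft_force: [0.7, 0.1, -2.9]
gripper_width: 0.152
finger_force: 59.4
```

```bash
python3 - <<'E'
from h import *
st()
go((.4957,.4103,.058),176.8)
E
```

```text
28.1167 [0.497  0.409  0.1998] [-180.    -0.   176.7] F [ 0.7  0.1 -2.9] w 0.152 ff 59.4 q [ 0.67  0.49  1.61  0.    1.05 -0.84]
dpos [0.0013, 0.0013, 0.1418] drot [-0.02, -0.03, -0.15]
```

Request:
{"api": "step_arm", "payload": {"delta_rot": [[0,0,0],[0,0,0],[0,0,0],[0,0,0],[0,0,0],[0,0,0],[0,0,0],[0,0,0],[0,0,0],[0,0,0],[0,0,0],[0,0,0]], "delta_pos": [[0.001,0.001,0.02],[0.001,0.001,0.045],[0.001,0.001,0.07],[0.001,0.001,0.09],[0.001,0.001,0.108],[0.001,0.001,0.12],[0.001,0.001,0.128],[0.001,0.001,0.134],[0.001,0.001,0.138],[0.001,0.001,0.14],[0.001,0.001,0.14],[0.001,0.001,0.14]], "claw": [1,1,1,1,1,1,1,1,1,1,1,1]}}

```text
t: 29.12
eef_pos: [0.4959, 0.4119, 0.0605]
ee_rot: [3.141, 0.001, 3.084]
ft_force: [0.4, -0.4, -2.0]
gripper_width: 0.152
finger_force: 59.3
```

```bash
python3 - <<'E'
from h import *
st()
E
```

```text
29.1167 [0.4959 0.4119 0.0605] [180.    0.  176.7] F [ 0.4 -0.4 -2. ] w 0.152 ff 59.3 q [ 0.67  0.67  1.67 -0.    0.8  -0.84]
```

Request:
{"api": "step_arm", "payload": {"delta_rot": [[0,0,0],[0,0,0],[0,0,0],[0,0,0]], "delta_pos": [[0,-0.001,0.002],[0,-0.001,0.004],[0,-0.001,0.005],[0,-0.001,0.005]], "claw": [1,1,1,1]}}

```text
t: 29.45
eef_pos: [0.4955, 0.4107, 0.055]
ee_rot: [3.141, 0.0, 3.084]
ft_force: [-0.3, 0.2, -1.1]
gripper_width: 0.154
finger_force: 59.7
```

Request:
{"api": "step_arm", "payload": {"delta_rot": [[0,0,0],[0,0,0],[0,0,0],[0,0,0],[0,0,0],[0,0,0],[0,0,0],[0,0,0],[0,0,0],[0,0,0]], "delta_pos": [[0,0,0],[0,0,0],[0,0,0],[0,0,0],[0,0,-0.01],[0,0,-0.03],[0,0,-0.06],[0,0,-0.1],[0,0,-0.14],[0,0,-0.17]], "claw": [0.45,0.45,0.45,0.45,0.45,0.45,0.45,0.45,0.45,0.45]}}

```text
t: 30.28
eef_pos: [0.4961, 0.4111, 0.2291]
ee_rot: [3.139, 0.003, 3.084]
ft_force: [0.8, 0.6, 0.1]
gripper_width: 0.551
finger_force: 0.0
```

```bash
python3 - <<'E'
from h import *
st();go((.4362,-.3887,.24),169.2)
E
```

```text
30.2833 [0.4961 0.4111 0.2291] [1.799e+02 1.000e-01 1.767e+02] F [0.8 0.6 0.1] w 0.551 ff 0.0 q [ 0.67  0.45  1.59 -0.    1.1  -0.84]
dpos [0.014, -0.8019, -0.0127] drot [0.14, 0.14, 7.52]
```

Request:
{"api": "step_arm", "payload": {"delta_rot": [[0,0,0],[0,0,0],[0,0,0],[0,0,0],[0,0,0],[0,0,0],[0,0,0],[0,0,0],[0,0,0],[0,0,0],[0,0,0],[0,0,0]], "delta_pos": [[0.007,-0.4,-0.01],[0.007,-0.4,-0.01],[0.007,-0.4,-0.01],[0.007,-0.4,-0.01],[0.007,-0.4,-0.01],[0.007,-0.4,-0.01],[0.007,-0.4,-0.01],[0.007,-0.4,-0.01],[0.007,-0.4,-0.01],[0.007,-0.4,-0.01],[0.007,-0.4,-0.01],[0.007,-0.4,-0.01]], "claw": [0.3,0.3,0.3,0.3,0.3,0.3,0.3,0.3,0.3,0.3,0.3,0.3]}}

```text
t: 31.28
eef_pos: [0.4657, 0.0104, 0.2357]
ee_rot: [3.141, 0.001, 3.081]
ft_force: [-0.0, 0.3, -0.8]
gripper_width: 0.699
finger_force: 0.0
```

Request:
{"api": "step_arm", "payload": {"delta_rot": [[0,0,7.5],[0,0,7.5],[0,0,7.5],[0,0,7.5],[0,0,7.5],[0,0,7.5],[0,0,7.5],[0,0,7.5],[0,0,7.5],[0,0,7.5],[0,0,7.5],[0,0,7.5]], "delta_pos": [[0.007,-0.402,0],[0.007,-0.402,0],[0.007,-0.402,0],[0.007,-0.402,0],[0.007,-0.402,0],[0.007,-0.402,0],[0.007,-0.402,0],[0.007,-0.402,0],[0.007,-0.402,0],[0.007,-0.402,0],[0.007,-0.402,0],[0.007,-0.402,0]], "claw": [0.3,0.3,0.3,0.3,0.3,0.3,0.3,0.3,0.3,0.3,0.3,0.3]}}

```text
t: 32.28
eef_pos: [0.4362, -0.3897, 0.2347]
ee_rot: [3.141, 0.0, 2.952]
ft_force: [-0.4, 0.2, 0.9]
gripper_width: 0.704
finger_force: 0.0
```

```bash
python3 - <<'E'
from h import *
st();go((.4365,-.3885,.1),169.2)
d=get_image("scene");t=get_image("top");cv2.imwrite("pics/s9.png",np.hstack([cv2.resize(d["img"][80:280,200:440,::-1],(400,333)),cv2.resize(t["img"][150:320,100:340,::-1],(400,333))]))
q=quad([x for x in blobs(mask(t,"red"),1000)][0]);print(q.tolist())
e=cv2.inRange(cv2.cvtColor(t["img"],cv2.COLOR_RGB2HSV),(95,100,25),(125,255,255))
for x in blobs(e,3000): q=quad(x);print("bin",q.tolist(),[plane(t,p,.1)[:2].round(4).tolist() for p in q])
for x in blobs(mask(t,"yellow"),100)[-1:]: q=quad(x);print("bar",q.tolist(),[plane(t,p,.081)[:2].round(4).tolist() for p in q])
E
```

```text
32.2833 [ 0.4362 -0.3897  0.2347] [180.    0.  169.2] F [-0.4  0.2  0.9] w 0.704 ff 0.0 q [-0.75  0.36  1.72  0.    1.06 -2.13]
dpos [-0.0001, 0.0011, 0.1347] drot [0.02, 0.0, -0.04]
[[472, 220], [461, 320], [394, 309], [407, 209]]
bin [[325, 168], [325, 272], [256, 271], [258, 167]] [[0.6731, -0.1084], [0.4221, -0.1001], [0.4276, 0.0629], [0.6788, 0.055]]
bar [[122, 204], [114, 289], [107, 289], [114, 204]] [[0.5969, 0.3917], [0.3913, 0.4047], [0.3916, 0.4215], [0.5973, 0.4114]]
```

View pics/s9.png

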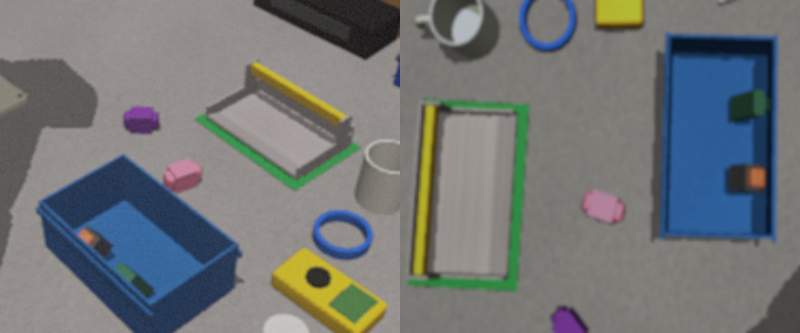

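The tray stands square on its mat, with its centre matching the mat's. Both parts lie inside the bin near its far wall, at (745,105) and (745,178). Next I regrip the lid where I released it.

Request:
{"api": "step_arm", "payload": {"delta_rot": [[0,0,0],[0,0,0],[0,0,0],[0,0,0],[0,0,0],[0,0,0],[0,0,0],[0,0,0],[0,0,0],[0,0,0],[0,0,0],[0,0,0]], "delta_pos": [[-0.001,0.002,0.04],[-0.001,0.002,0.08],[-0.001,0.002,0.12],[-0.001,0.002,0.15],[-0.001,0.002,0.175],[-0.001,0.002,0.195],[-0.001,0.002,0.205],[-0.001,0.002,0.208],[-0.001,0.002,0.208],[-0.001,0.002,0.208],[-0.001,0.002,0.208],[-0.001,0.002,0.208]], "claw": [0.3,0.3,0.3,0.3,0.3,0.3,0.3,0.3,0.3,1,1,1]}}

```text
t: 33.38
eef_pos: [0.4377, -0.3881, 0.0283]
ee_rot: [-3.14, 0.002, 2.954]
ft_force: [-0.6, -0.2, -0.4]
gripper_width: 0.282
finger_force: 0.0
```

Request:
{"api": "step_arm", "payload": {"delta_rot": [[0,0,0],[0,0,0],[0,0,0],[0,0,0],[0,0,0],[0,0,0],[0,0,0],[0,0,0],[0,0,0],[0,0,0],[0,0,0],[0,0,0]], "delta_pos": [[0,0,0],[0,0,0],[0,0,0],[0,0,0],[0,0,-0.005],[0,0,-0.02],[0,0,-0.045],[0,0,-0.075],[0,0,-0.11],[0,0,-0.15],[0,0,-0.185],[0,0,-0.21]], "claw": [1,1,1,1,1,1,1,1,1,1,1,1]}}

```text
t: 34.38
eef_pos: [0.4373, -0.388, 0.2406]
ee_rot: [-3.14, 0.003, 2.953]
ft_force: [0.2, -1.2, -3.3]
gripper_width: 0.147
finger_force: 58.8
```

```bash
python3 - <<'E'
from h import *
st();go((.5525,-.0235,.235),177.2)
E
```

```text
34.3833 [ 0.4373 -0.388   0.2406] [-179.9    0.2  169.2] F [ 0.2 -1.2 -3.3] w 0.147 ff 58.8 q [-0.75  0.35  1.72 -0.    1.07 -2.13]
dpos [-0.0449, 0.3796, 0.005] drot [-0.11, 0.15, -7.99]
```

Request:
{"api": "step_arm", "payload": {"delta_rot": [[0,0,-2],[0,0,-4],[0,0,-6],[0,0,-8],[0,0,-8],[0,0,-8],[0,0,-8],[0,0,-8],[0,0,-8],[0,0,-8],[0,0,-8],[0,0,-8]], "delta_pos": [[-0.002,0.018,0],[-0.006,0.055,0],[-0.011,0.092,0],[-0.015,0.13,0],[-0.02,0.167,0],[-0.024,0.205,0],[-0.029,0.242,0],[-0.033,0.28,0],[-0.037,0.315,0],[-0.041,0.35,0],[-0.044,0.372,0],[-0.045,0.38,0]], "claw": [1,1,1,1,1,1,1,1,1,1,1,1]}}

```text
t: 35.38
eef_pos: [0.5526, -0.0196, 0.237]
ee_rot: [3.141, 0.0, 3.096]
ft_force: [0.5, -0.6, -3.2]
gripper_width: 0.154
finger_force: 59.0
```

Request:
{"api": "step_arm", "payload": {"delta_rot": [[0,0,0],[0,0,0],[0,0,0]], "delta_pos": [[0,0,0.02],[0,0,0.03],[0,0,0.03]], "claw": [1,1,1]}}

```text
t: 35.63
eef_pos: [0.5499, -0.0229, 0.2044]
ee_rot: [-3.141, -0.006, 3.093]
ft_force: [-1.2, -0.5, -3.0]
gripper_width: 0.152
finger_force: 59.0
```

```bash
python3 - <<'E'
from h import *
st();go((.5526,-.0235,.118),177.2)
E
```

```text
35.6333 [ 0.5499 -0.0229  0.2044] [-180.    -0.3  177.2] F [-1.2 -0.5 -3. ] w 0.152 ff 59.0 q [-0.06  0.35  1.81 -0.    0.98 -1.59]
dpos [-0.0032, -0.0004, 0.0864] drot [-0.01, -0.32, 0.01]
```

Clearance in the mouth is 8 mm a side. I'm lowering to just above seated.

Request:
{"api": "step_arm", "payload": {"delta_rot": [[0,0,0],[0,0,0],[0,0,0],[0,0,0],[0,0,0],[0,0,0],[0,0,0],[0,0,0],[0,0,0],[0,0,0]], "delta_pos": [[-0.001,0,0.015],[-0.001,0,0.035],[-0.001,0,0.05],[-0.001,0,0.062],[-0.001,0,0.072],[-0.001,0,0.079],[-0.001,0,0.083],[-0.001,0,0.085],[-0.001,0,0.085],[-0.001,0,0.085]], "claw": [1,1,1,1,1,1,1,1,1,1]}}

```text
t: 36.47
eef_pos: [0.5537, -0.0227, 0.1223]
ee_rot: [-3.142, 0.001, 3.093]
ft_force: [-0.5, -0.3, -2.9]
gripper_width: 0.149
finger_force: 59.1
```

```bash
python3 - <<'E'
from h import *
st();go((.5526,-.0235,.1155),177.2)
E
```

```text
36.4667 [ 0.5537 -0.0227  0.1223] [-180.     0.   177.2] F [-0.5 -0.3 -2.9] w 0.149 ff 59.1 q [-0.06  0.47  1.86 -0.    0.81 -1.58]
dpos [0.001, -0.0008, 0.0068] drot [-0.0, 0.05, 0.02]
```

Request:
{"api": "step_arm", "payload": {"delta_rot": [[0,0,0],[0,0,0],[0,0,0],[0,0,0],[0,0,0]], "delta_pos": [[0.001,-0.001,0.002],[0.001,-0.001,0.004],[0.001,-0.001,0.006],[0.001,-0.001,0.006],[0.001,-0.001,0.006]], "claw": [1,1,1,1,1]}}

```text
t: 36.88
eef_pos: [0.5522, -0.0236, 0.1158]
ee_rot: [3.142, -0.0, 3.093]
ft_force: [-0.1, -0.0, -4.1]
gripper_width: 0.149
finger_force: 59.1
```

```bash
python3 - <<'E'
from h import *
st()
E
```

```text
36.8833 [ 0.5522 -0.0236  0.1158] [180.   -0.  177.2] F [-0.1 -0.  -4.1] w 0.149 ff 59.1 q [-0.06  0.48  1.87  0.    0.8  -1.59]
```

Still hanging, within about 1 mm of seated. I'll release here, retreat and look.

Request:
{"api": "step_arm", "payload": {"delta_rot": [[0,0,0],[0,0,0],[0,0,0],[0,0,0],[0,0,0],[0,0,0],[0,0,0],[0,0,0],[0,0,0],[0,0,0],[0,0,0]], "delta_pos": [[0,0,0.0005],[0,0,0.0005],[0,0,0.0005],[0,0,0.0005],[0,0,0.0005],[0,0,-0.01],[0,0,-0.03],[0,0,-0.06],[0,0,-0.1],[0,0,-0.13],[0,0,-0.13]], "claw": [1,0.3,0.3,0.3,0.3,0.3,0.3,0.3,0.3,0.3,0.3]}}

```text
t: 37.8
eef_pos: [0.556, -0.0239, 0.2534]
ee_rot: [-3.141, 0.012, 3.093]
ft_force: [1.9, -0.6, 0.2]
gripper_width: 0.704
finger_force: 0.0
```

Request:
{"api": "step_arm", "payload": {"delta_rot": [[0,0,0],[0,0,0],[0,0,0],[0,0,0],[0,0,0],[0,0,0],[0,0,0],[0,0,0],[0,0,0]], "delta_pos": [[0.02,-0.04,0],[0.04,-0.08,0],[0.05,-0.12,0],[0.06,-0.16,0],[0.07,-0.2,0],[0.08,-0.24,0],[0.09,-0.28,0],[0.1,-0.32,0],[0.1,-0.32,0]], "claw": [0.3,0.3,0.3,0.3,0.3,0.3,0.3,0.3,0.3]}}

```text
t: 38.55
eef_pos: [0.4351, -0.3441, 0.2466]
ee_rot: [-3.139, 0.001, 3.089]
ft_force: [0.1, -0.1, -0.7]
gripper_width: 0.699
finger_force: 0.0
```

```bash
python3 - <<'E'
from h import *
np.set_printoptions(precision=4,suppress=True)
st();D=cams();S,T=D["scene"],D["top"]
cv2.imwrite("pics/s10.png",cv2.resize(S["img"][:,:,::-1],(784,588),interpolation=cv2.INTER_CUBIC))
qs=quad(blobs(mask(S,"red"))[0]).astype(float);qt=quad(blobs(mask(T,"red"))[0]).astype(float);print(qs.tolist(),qt.tolist())
for a in qs:
    r=[tri(S,a,T,b) for b in qt];r=min(r,key=lambda x:x[1]);print(*r)
print([plane(T,p,.105)[:2].round(4).tolist() for p in qt])
E
```

```text
38.55 [ 0.4351 -0.3441  0.2466] [-179.8    0.1  177. ] F [ 0.1 -0.1 -0.7] w 0.699 ff 0.0 q [-0.69  0.3   1.77 -0.    1.06 -2.21]
[[345.0, 226.0], [289.0, 265.0], [220.0, 199.0], [274.0, 169.0]] [[328.0, 167.0], [326.0, 274.0], [254.0, 272.0], [259.0, 165.0]]
[0.6843 0.0537 0.1025] 0.0034545860299510945
[ 0.6765 -0.1139  0.1015] 0.00454296238415607
[ 0.4185 -0.1005  0.1036] 0.0034804201261112193
[0.4263 0.0684 0.1037] 0.0027554056989363583
[[0.6742, -0.1152], [0.4175, -0.1017], [0.4255, 0.0673], [0.6825, 0.0522]]
```

View pics/s10.png

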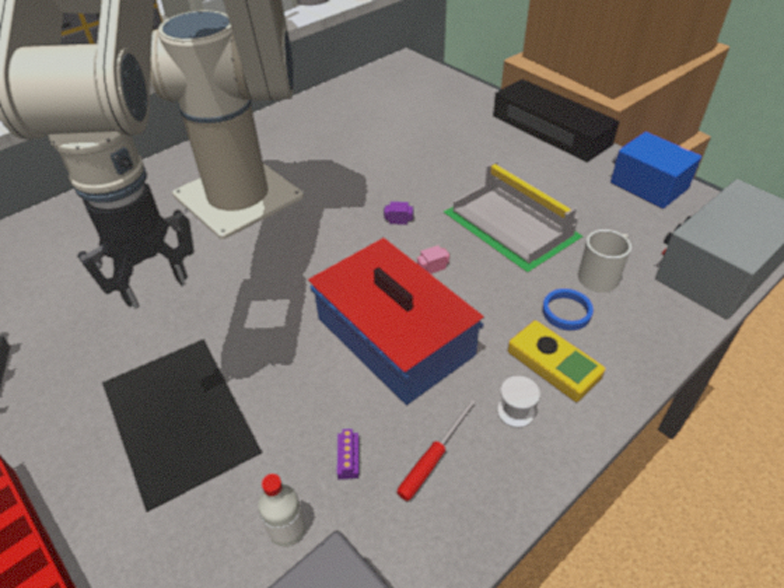

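The lid sits down on the bin: its corners come out at about 0.102–0.104 m, the same as at the start. The tray is on its mat at (515,220), and the bystanders are where they were.

```bash
python3 -c "
from cell import *
print(close_job())"
```

```text
the job is handed in; nothing more can be done
None
```

The job is handed in: the transformer and terminal block are in the bin, the empty tray is square on its green mat, the cover is seated, and nothing else appears to have moved; wrist force reached 116 N of the 120 N limit (last reading) while setting the transformer down.

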